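Shut down the airbrush bench: air off, jars covered, ear defenders on the rail

TASK

The spraying is over, so shut the airbrush bench down: first of all turn the blue knob of the air regulator back until it rests at its zero stop. Then cover every open colour jar with one of the black lids, seated level in its mouth (any lid fits; a spare lid may stay where it is), and hang all the ear defenders on the steel rail, headband over the bar, so that they hang freely and still. Tip nothing over and leave the bottles, brushes and tools where they are.

Things in the scene. Friction and masses are not known exactly. Their poses are not given: they have to be found in the camera images.
- earmuff1: Rigid yellow ear defenders (may be absent), 0.2 kg, standing on their cups. Origin between the cups, level with their undersides; z up, x from cup to cup, y across the band. Arched band, 28 mm wide in y; its crown spans 142 (underside) to 160 mm (top) above the origin. Cups: 66 mm in y, 84 tall, outer faces at x = +-82 mm, inner at +-34 mm.
- earmuff2: Rigid red ear defenders (may be absent), 0.2 kg, standing on their cups. Origin between the cups, level with their undersides; z up, x from cup to cup, y across the band. Arched band, 28 mm wide in y; its crown spans 142 (underside) to 160 mm (top) above the origin. Cups: 66 mm in y, 84 tall, outer faces at x = +-82 mm, inner at +-34 mm.
- rail: Fixed hanging rail: round steel bar, 16 mm thick, along the body's y axis, 360 mm long, on two 18 mm posts at its ends (y = -180 and +180 mm, as high as the bar's top). Origin on the bench under the bar's middle; z up. The bar's top is 160 mm above the bench, so hung ear defenders have their origin 18 mm above the bench.
- jar1: Open white porcelain colour jar with yellow glaze in it (may be absent), loose, about 260 g: 66 mm outside diameter, 50 mm tall, mouth 56 mm in diameter. Origin at the centre of its underside, z up.
- jar1_rim (a point): Centre of the mouth of jar1, level with the rim (50 mm above its origin).
- jar2: Open white porcelain colour jar with blue glaze in it (may be absent), loose, about 260 g: 66 mm outside diameter, 50 mm tall, mouth 56 mm in diameter. Origin at the centre of its underside, z up.
- jar2_rim (a point): Centre of the mouth of jar2, level with the rim (50 mm above its origin).
- jar3: Open white porcelain colour jar with red glaze in it (may be absent), loose, about 260 g: 66 mm outside diameter, 50 mm tall, mouth 56 mm in diameter. Origin at the centre of its underside, z up.
- jar3_rim (a point): Centre of the mouth of jar3, level with the rim (50 mm above its origin).
- lid1: Loose black lid, 60 g, lying right way up; fits any jar. Disc 64 mm across, 5 thick; below it a plug 50 mm across, 6 deep, that goes into the mouth; above it an upright round knob, 20 mm across, 21 tall, with a white band. Origin at the centre of the plug's underside, z up: disc from 6 to 11, knob from 11 to 32 mm. Seated, the disc lies on the rim and the origin is 6 mm below it.
- lid2: Loose black lid, 60 g, lying right way up; fits any jar. Disc 64 mm across, 5 thick; below it a plug 50 mm across, 6 deep, that goes into the mouth; above it an upright round knob, 20 mm across, 21 tall, with a white band. Origin at the centre of the plug's underside, z up: disc from 6 to 11, knob from 11 to 32 mm. Seated, the disc lies on the rim and the origin is 6 mm below it.
- lid3: Loose black lid, 60 g, lying right way up; fits any jar. Disc 64 mm across, 5 thick; below it a plug 50 mm across, 6 deep, that goes into the mouth; above it an upright round knob, 20 mm across, 21 tall, with a white band. Origin at the centre of the plug's underside, z up: disc from 6 to 11, knob from 11 to 32 mm. Seated, the disc lies on the rim and the origin is 6 mm below it.
- regulator: Fixed compressed-air filter regulator on a base plate (100 x 90 mm): clear bowl, metal body, tilted pressure gauge on the side facing the robot, knob on top. Origin on the bench under the knob's axis; z up. The highest part beside the knob is the scale ring, 144 mm above the bench.
- air_knob (a joint): Angle of the regulator's knob, rad: 0 at the zero stop (no pressure; white pointer on the knob at the red mark of the scale ring, on the regulator's robot side), growing clockwise seen from above, to 6.0. Turn it anticlockwise (from above) back to zero. It stays where it is left; friction 0.04 N m. The gauge's needle follows it.
- air_knob_grip (a point): On the knob's vertical axis, 168 mm above the bench. The knob is a ribbed blue cylinder, 40 mm in diameter, from 145 to 181 mm above the bench.
- solvent1: Bystander, to be left alone: small amber solvent bottle with a green cap, 48 mm in diameter, 105 mm tall. Origin on its underside.
- solvent2: Bystander, to be left alone: amber solvent bottle with a red cap, 54 mm in diameter, 120 mm tall. Origin on its underside.
- solvent3: Bystander, to be left alone: small green glass jar with a white cap, 44 mm in diameter, 85 mm tall. Origin on its underside.
- tin: Bystander, to be left alone: closed wax tin with a copper-coloured lid, 50 mm in diameter, 32 mm tall. Origin on its underside.
- magnifier: Bystander, to be left alone: hand magnifier lying flat: 60 mm ring with an 85 mm black handle towards its -x. Origin on its underside.
- palette_knife: Bystander, to be left alone: broad-bladed palette knife, 200 mm, lying flat along its x axis. Origin on its underside.
- varnish_brush: Bystander, to be left alone: brush, 180 mm, lying flat along its x axis. Origin on its underside.
There are look-alikes about, which are no part of the job. Leave any pink or purple look-alike of the lid3 alone.

How it is judged:
On the way:
1. the air is off: the regulator's knob is at its zero stop (value of joint air_knob below 0.08 rad), for 0.2 s.
At the end, for the whole second after the job is handed in: Knob within 0.08 rad of its zero stop; every jar present upright under a lid at rest, centred within 7 mm, disc on the rim within 2.5 mm, tilt under 0.06 rad; all ear defenders present hanging still, crown on the bar between the posts, a cup either side, upright within 0.2 rad, off the bench (value of joint air_knob below 0.08 rad and ((horizontal distance between lid1 and jar1_rim below 0.007 m and z of lid1 in the frame of jar1_rim between -0.009 and -0.0035 m and angle between lid1's own z axis and vertical below 0.06 rad and linear speed of lid1 below 0.02 m/s) or (horizontal distance between lid2 and jar1_rim below 0.007 m and z of lid2 in the frame of jar1_rim between -0.009 and -0.0035 m and angle between lid2's own z axis and vertical below 0.06 rad and linear speed of lid2 below 0.02 m/s) or (horizontal distance between lid3 and jar1_rim below 0.007 m and z of lid3 in the frame of jar1_rim between -0.009 and -0.0035 m and angle between lid3's own z axis and vertical below 0.06 rad and linear speed of lid3 below 0.02 m/s)) and ((horizontal distance between lid1 and jar2_rim below 0.007 m and z of lid1 in the frame of jar2_rim between -0.009 and -0.0035 m and angle between lid1's own z axis and vertical below 0.06 rad and linear speed of lid1 below 0.02 m/s) or (horizontal distance between lid2 and jar2_rim below 0.007 m and z of lid2 in the frame of jar2_rim between -0.009 and -0.0035 m and angle between lid2's own z axis and vertical below 0.06 rad and linear speed of lid2 below 0.02 m/s) or (horizontal distance between lid3 and jar2_rim below 0.007 m and z of lid3 in the frame of jar2_rim between -0.009 and -0.0035 m and angle between lid3's own z axis and vertical below 0.06 rad and linear speed of lid3 below 0.02 m/s)) and ((horizontal distance between lid1 and jar3_rim below 0.007 m and z of lid1 in the frame of jar3_rim between -0.009 and -0.0035 m and angle between lid1's own z axis and vertical below 0.06 rad and linear speed of lid1 below 0.02 m/s) or (horizontal distance between lid2 and jar3_rim below 0.007 m and z of lid2 in the frame of jar3_rim between -0.009 and -0.0035 m and angle between lid2's own z axis and vertical below 0.06 rad and linear speed of lid2 below 0.02 m/s) or (horizontal distance between lid3 and jar3_rim below 0.007 m and z of lid3 in the frame of jar3_rim between -0.009 and -0.0035 m and angle between lid3's own z axis and vertical below 0.06 rad and linear speed of lid3 below 0.02 m/s)) and angle between each of jar1, jar2, jar3's own z axis and vertical below 0.1 rad and contact force between each of earmuff1, earmuff2 and rail above 0.5 N and z of earmuff1 in the frame of rail between 0.008 and 0.028 m and x of earmuff1 in the frame of rail between -0.03 and 0.03 m and y of earmuff1 in the frame of rail between -0.165 and 0.165 m and angle between each of earmuff1, earmuff2's own z axis and vertical below 0.2 rad and linear speed of each of earmuff1, earmuff2 below 0.03 m/s and angular speed of each of earmuff1, earmuff2 below 0.4 rad/s and z of earmuff2 in the frame of rail between 0.008 and 0.028 m and x of earmuff2 in the frame of rail between -0.03 and 0.03 m and y of earmuff2 in the frame of rail between -0.165 and 0.165 m); the robot touches nothing.
It fails at once if a bottle, brush or tool was disturbed (moved more than 40 mm) (distance of any of solvent1, solvent2, solvent3, tin, magnifier, palette_knife, varnish_brush from where it was at the start of the episode above 0.04 m).
It fails at once if ear defenders or a lid were lifted before the air was off (value of joint air_knob above 0.1 rad and (height (world z) of any of earmuff1, earmuff2 above 0.03 m or height (world z) of any of lid1, lid2, lid3 above 0.045 m)).
It fails at once if ear defenders, a jar, a bottle or the tin was tipped over (angle between any of earmuff1, earmuff2, jar1, jar2, jar3, solvent1, solvent2, solvent3, tin's own z axis and vertical above 0.9 rad).
Of jar1, jar2, jar3 only 2 to 3 are there at a start; the rules pass over those that are not, and their reading is None.
Of earmuff1, earmuff2 only 1 to 2 are there at a start; the rules pass over those that are not, and their reading is None.
At some moment in a run one of lid1, lid2, lid3, jar1, jar2, jar3 may be knocked a few centimetres aside while the robot is not near it.
It also fails if it takes over 210 s, if anything falls off the work surface, if the arm or the gripper's body presses on something with over 40 N, if the wrist force passes 120 N, or if a joint passes its speed limit or range.

ROBOT

A 6-joint arm with a two-finger parallel gripper is mounted at the origin on the work surface. World frame = base frame: x ahead of the robot, y to its left, z up, the work surface at z = 0. Lengths are in m, angles in rad, forces in N, time in s.
With the tool pointing down it reaches from about 0.35 to 0.775 m from the base axis. Payload 7.3 kg.
Tool frame: the origin (TCP) lies at the very end of the fingers, on their centre line; the grasp point (between the pads) lies 19 mm behind it (grip_depth is the distance from the TCP to the grasp point, in m); z points along the fingers, y is the line along which they close (so a half turn about z gives the same grasp; the last joint's range is limited). The gripper opens to 92 mm and grips with 3 to 60 N. Pads are 19 mm wide; open, the fingers measure 130 mm over their backs; the gripper's body (75 mm by 190 mm) begins 47 mm behind the grasp point.
Start: joints at [-1.282, 0.342, 1.524, -0, 1.275, -0.146], TCP at [0.221, -0.476, 0.227] pointing down, gripper open.
Joint ranges: [-2.53, 2.53], [-0.77, 2.02], [0.04, 2.7], [-1, 4.14], [0.28, 2.66], [-3.11, 3.11]. Speed limits (rad/s): [2.57, 2.57, 3.14, 3.14, 3.14, 3.14].

INTERFACE

Orientations are given as a unit quaternion [w, x, y, z].
In Python, from station import * gives the robot as it stands.
- The arm moves only by the tool drive_tool, never from a script. Its argument "deltas" is text: rows parted by semicolons, each of 4 numbers parted by spaces: the shift along the tool's x, y, z as a fraction of full scale, then the turn about the tool's z as a fraction of full scale. In form: dx dy dz roll; .... A call has 1 to 5 rows; each row shifts and turns the commanded pose from where the row before left it, along the tool's axes as they then stand; what a row does not reach is not made up. Full scale, the value 1, is 150 mm for a shift and 90 degrees for a turn. A row lasts 1/8 s, in which the tool goes at most 62.5 mm and 10.7 degrees, less where a joint would pass 70% of its speed; a pose out of reach is approached as far as the arm can. A call with a number of a shift or a turn outside -1 to 1 is refused whole. A call with a gripper value outside its range is refused whole. "fingers" is the opening, from 0 (shut) to 1 (fully open), set as the call begins (left out, the last holds). The fingers move at their own pace and stop on an object; the grip force is fixed at half the most. Time passes only in rows, so rows that do not move let the fingers close. It gives the time, the measured TCP pose, the force, the opening and the grip force at its end, in the units of the state.
- observe(): the state, without advancing time (a new reading comes with each control period).
- get_image(name): name is "side" or "top" or "wrist"; returns (picture, depth): 400x640x3 uint8, red, green, blue; 400x640 float32, m along the optical axis (not along the pixel's ray), 0 where there is no reading.
- calibration(name): a dict with "fx", "fy", "cx", "cy" (pixels), "k1" (the pictures are not rectified: a ray, as slopes to the right and down, at radius r is drawn at 1 + k1 r^2 times it, then the intrinsics apply), "eye" and "attitude" of the camera in the world. Camera axes: x right, y up, looking along -z (the intrinsics and any distortion apply to the point x, -y, -z); pixel columns grow to the right and rows downward; lengths in m; the calibration is good to about 2 mm. A picture is of the moment at which its call begins: read the wrist's pose just before it. calibration takes no time and is no camera call; for the wrist camera it gives the pose at the moment of the call.
- hand_in(): hands the job in; it is judged then, once.
The state is a dict: "time": time; "joint_positions": joint angles; "joint_velocities": joint speeds; "joint_torque": joint torques, N m; "ee_pos": TCP position; "ee_rot": TCP orientation; "contact_force": force on the tool from outside, world axes, zero at the start; "moment": the same for the moment, N m; "width": finger opening in m; "gripper_force": force on a finger pad.
Only numpy, scipy, OpenCV 4.12 (cv2) and the standard library are available. Lean on these libraries where they do the work, as an engineer would, in place of code of your own. Each camera call takes 0.05 s, during which the arm holds its last target. There are 200 camera calls.

## Working session

There is one attempt and no reset: what is moved stays moved. The work goes in short steps, Python scripts to look and compute and a tool call to move; the robot and the scene stay as the last step left them, time stands still between calls to the robot, and variables do not carry over. Pictures are saved under pics/ and viewed, at most 14 in all, crops included, and the job is handed in when it is done.

Besides the shell and the picture viewer there is one more tool, called after "Request:" as a command line: name --argument value ..., lists and objects as JSON in quotes. drive_tool: Moves the arm, as the interface text tells. Its arguments: {"type":"object","properties":{"deltas":{"type":"string"},"fingers":{"type":"number"}},"required":["deltas"]}

```bash
ls; mkdir -p pics; cat > h.py <<'E'
from station import *
import numpy as np, cv2
from scipy.spatial.transform import Rotation as R
def rot(a):
    a=np.array(a,float)
    return a if a.shape==(3,3) else R.from_quat([a[1],a[2],a[3],a[0]]).as_matrix()
def ray(c,u,v):
    xd=(u-c["cx"])/c["fx"]; yd=(v-c["cy"])/c["fy"]; x,y=xd,yd
    for _ in range(20):
        s=1+c["k1"]*(x*x+y*y); x,y=xd/s,yd/s
    return rot(c["attitude"])@np.array([x,-y,-np.ones_like(x)]) 
def at_z(c,u,v,z):
    d=ray(c,u,v); e=np.array(c["eye"]); return e+d*(z-e[2])/d[2]
def world(c,u,v,d): return np.array(c["eye"])+ray(c,u,v)*d
def cloud(c,dep):
    v,u=np.mgrid[0:400,0:640]; xd=(u-c["cx"])/c["fx"]; yd=(v-c["cy"])/c["fy"]; x,y=xd.copy(),yd.copy()
    for _ in range(20):
        s=1+c["k1"]*(x*x+y*y); x,y=xd/s,yd/s
    p=np.stack([x,-y,-np.ones_like(x)],-1)*dep[...,None]
    return p@rot(c["attitude"]).T+np.array(c["eye"])
def save(n,im,f=1): cv2.imwrite("pics/"+n,cv2.resize(im,None,fx=f,fy=f,interpolation=cv2.INTER_CUBIC)[...,::-1])
E
python3 - <<'E'
from h import *
for n in ["top","side","wrist"]:
    c=calibration(n); im,d=get_image(n); save(n+"0.png",im,1.25); np.savez(n+"0.npz",im=im,d=d)
    print(n,c)
print(observe())
E
```

```text
pics
top {'fx': 472.66763235949423, 'fy': 472.66763235949423, 'cx': 322.07050424117745, 'cy': 200.93143467093665, 'k1': -0.008521565895994182, 'eye': array([ 0.40286379, -0.03560083,  1.22193199]), 'attitude': array([ 0.71227247,  0.03586034, -0.05287771, -0.6989892 ])}
side {'fx': 444.4788258455821, 'fy': 444.4788258455821, 'cx': 316.62589796429415, 'cy': 197.31960039748745, 'k1': -0.10203123757993283, 'eye': array([0.13139319, 0.51892547, 0.90399809]), 'attitude': array([-0.27367749, -0.11548605,  0.34306581,  0.89110575])}
wrist {'fx': 344.4465616812405, 'fy': 344.4465616812405, 'cx': 319.56034471386084, 'cy': 195.97450901393887, 'k1': -0.06051273175673428, 'eye': array([ 0.2949965 , -0.44182562,  0.38427967]), 'attitude': array([ 0.83351978, -0.12683844,  0.08150195, -0.53152067])}
{'time': 0.15, 'joint_positions': array([-1.28199080e+00,  3.42556218e-01,  1.52477859e+00, -1.31478843e-05,
        1.27539193e+00, -1.46003255e-01]), 'joint_velocities': array([ 0.00064973, -0.0007817 , -0.0023499 , -0.00054282,  0.00129141,
        0.00131808]), 'joint_torque': array([ 1.74315854e-03, -4.31468225e+01, -2.44354981e+01,  7.17813475e-02,
        5.37146861e-02, -8.60335922e-05]), 'ee_pos': array([ 0.22107951, -0.47585643,  0.22621459]), 'ee_rot': array([-5.65148266e-04,  9.76460029e-01,  2.15697681e-01, -4.67251078e-05]), 'contact_force': array([ 0.17671984, -0.05628651, -1.0101066 ]), 'moment': array([-0.01703476,  0.03174516, -0.00558513]), 'gripper_force': 0.0, 'width': 0.09177202171975571}
```

View pics/top0.png

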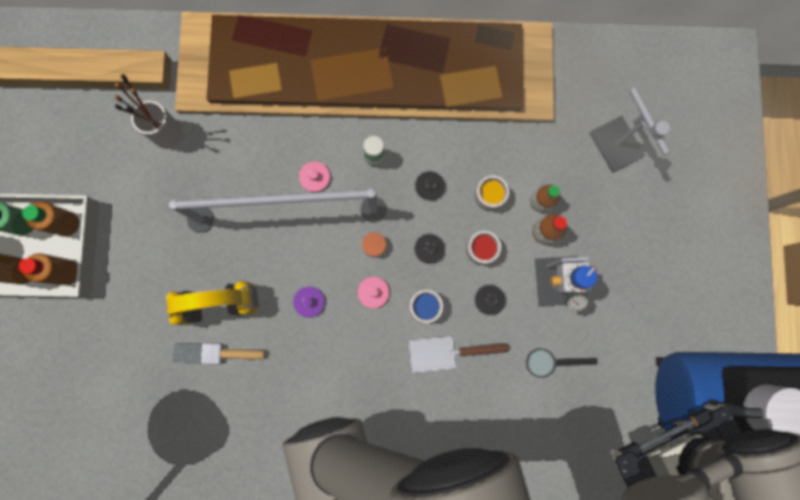

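View pics/side0.png

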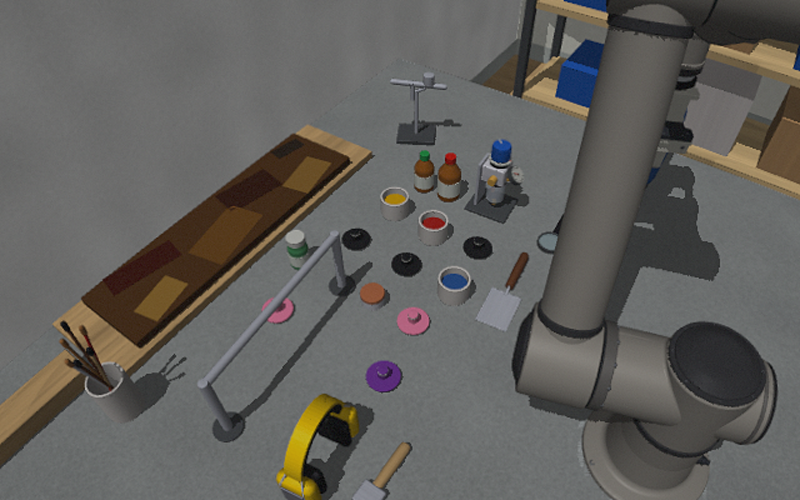

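The top view (800 px scale) shows three open jars: yellow (492,192), red (485,247) and blue (426,306). The three black lids are at (430,185), (430,248) and (490,299). The lid look-alikes, which I leave alone, are pink (314,177), pink (373,292) and purple (309,301), with the copper tin at (374,244). There is one yellow earmuff at (210,302), the rail runs from (174,205) to (371,193), and the blue knob is at (583,277).

```bash
cat > loc.py <<'E'
from h import *
def locate(nm,z0,z1,guess,rad,P):
    m=(P[...,2]>z0)&(P[...,2]<z1)&(np.hypot(P[...,0]-guess[0],P[...,1]-guess[1])<rad)
    q=P[m]
    if len(q)<4: print(nm,"few",len(q)); return None
    (cx,cy),r=cv2.minEnclosingCircle(q[:,:2].astype(np.float32)*1000)
    print(nm,len(q),"mean",q.mean(0).round(4),"circ",round(cx),round(cy),round(r)); return q
E
python3 - <<'E'
from loc import *
for n in ["top","side"]:
    c=calibration(n); D=np.load(n+"0.npz"); P=cloud(c,D["d"]); 
    if n=="top":
        g={}
        for k,(u,v,z) in dict(jarY=(492,192,.05),jarR=(485,247,.05),jarB=(426,306,.05),lidA=(430,185,.01),lidB=(430,248,.01),lidC=(490,299,.01),knob=(583,277,.18),muff=(210,302,.1),sol1=(547,196,.08),sol2=(552,228,.1),tin=(374,244,.03),sol3=(373,147,.08),rl=(174,205,.16),rr=(371,193,.16)).items():
            g[k]=at_z(c,u/1.25,v/1.25,z); print(k,g[k].round(4))
    for k in g:
        if k[:3]=="jar": locate(n+k,.044,.056,g[k],.045,P)
        if k[:3]=="lid": locate(n+k,.006,.016,g[k],.04,P); locate(n+k+"knob",.022,.04,g[k],.03,P)
    locate(n+"knob",.174,.19,g["knob"],.035,P)
    q=locate(n+"muff",.13,.17,g["muff"],.06,P)
    if q is not None: (a,b,ang)=cv2.minAreaRect(q[:,:2].astype(np.float32)*1000); print(a,b,ang)
    q=locate(n+"muffall",.04,.17,g["muff"],.12,P)
    if q is not None: (a,b,ang)=cv2.minAreaRect(q[:,:2].astype(np.float32)*1000); print(a,b,ang)
    mid=(g["rl"]+g["rr"])/2
    q=locate(n+"rail",.15,.17,mid,.2,P)
    if q is not None: print(cv2.minAreaRect(q[:,:2].astype(np.float32)*1000))
E
```

```text
jarY [ 0.6761 -0.2424  0.05  ]
jarR [ 0.5629 -0.228   0.05  ]
jarB [ 0.4427 -0.1108  0.05  ]
lidA [ 0.6974 -0.1187  0.01  ]
lidB [ 0.5639 -0.1202  0.01  ]
lidC [ 0.4607 -0.2449  0.01  ]
knob [ 0.4948 -0.3822  0.18  ]
muff [0.441  0.2991 0.1   ]
sol1 [ 0.6635 -0.3468  0.08  ]
sol2 [ 0.5959 -0.3502  0.1   ]
tin [ 0.5671 -0.0046  0.03  ]
sol3 [7.551e-01 6.000e-04 8.000e-02]
rl [0.6131 0.3562 0.16  ]
rr [ 6.434e-01 -3.000e-04  1.600e-01]
topjarY 163 mean [ 0.6809 -0.2453  0.0488] circ 680 -245 34
topjarR 151 mean [ 0.5652 -0.228   0.0489] circ 566 -228 33
topjarB 165 mean [ 0.4446 -0.1116  0.0491] circ 444 -112 33
toplidA 375 mean [ 0.6979 -0.1177  0.0103] circ 698 -115 35
toplidAknob 53 mean [ 0.6979 -0.118   0.0304] circ 699 -118 10
toplidB 403 mean [ 0.5647 -0.1187  0.0105] circ 567 -118 34
toplidBknob 48 mean [ 0.5643 -0.1188  0.0311] circ 565 -119 10
toplidC 404 mean [ 0.4606 -0.2441  0.0103] circ 460 -246 33
toplidCknob 53 mean [ 0.4612 -0.2443  0.0306] circ 461 -245 10
topknob 256 mean [ 0.4975 -0.3858  0.1793] circ 498 -387 21
topmuff 606 mean [0.4436 0.3017 0.1517] circ 443 306 
[... 808 characters left out ...]
0.5628 -0.1158  0.0293] circ 564 -117 11
sidelidC 270 mean [ 0.4584 -0.2393  0.0097] circ 461 -243 33
sidelidCknob 46 mean [ 0.4593 -0.2413  0.0292] circ 459 -243 11
sideknob 119 mean [ 0.4961 -0.3852  0.1794] circ 499 -389 23
sidemuff 931 mean [0.4391 0.3131 0.1512] circ 440 306 53
(442.42974853515625, 306.7007141113281) (29.715497970581055, 104.53716278076172) 9.212687492370605
sidemuffall 2565 mean [0.4317 0.3242 0.1081] circ 443 312 84
(432.9665222167969, 311.3238220214844) (66.18187713623047, 166.89430236816406) 3.191593885421753
siderail 1228 mean [0.6251 0.2014 0.1569] circ 617 179 189
((626.5740966796875, 184.1925811767578), (186.1566619873047, 348.6981201171875), 32.937618255615234)
```

```bash
cat >> h.py <<'E'
def yaw():
    m=rot(observe()["ee_rot"]); return np.arctan2(m[1,0],m[0,0])
def plan(xyz,yw=None):
    s=observe(); m=rot(s["ee_rot"]); y=np.arctan2(m[1,0],m[0,0])
    print("t",round(s["time"],2),"pos",np.array(s["ee_pos"]).round(4),"yaw",round(y,3),"j",np.round(s["joint_positions"],2),"w",round(s["width"],4),"F",np.round(s["contact_force"],1))
    if yw is not None:
        dy=(yw-y+np.pi)%(2*np.pi)-np.pi; print("roll total",round(-dy/(np.pi/2),3),"max/row .1185")
    else: yw=y
    d=np.array(xyz)-s["ee_pos"]; X=np.array([np.cos(yw),np.sin(yw)]); Y=np.array([np.sin(yw),-np.cos(yw)])
    print("shift (after roll)",(np.array([d[:2]@X,d[:2]@Y,-d[2]])/.15).round(4))
E
python3 - <<'E'
from h import *
a=np.load("wrist0.npz")["im"]; b=np.load("top0.npz")["im"][190:260,420:500]
w=np.zeros((400,800,3),np.uint8); w[:375,:600]=cv2.resize(a,(600,375)); w[:175,600:]=cv2.resize(b,(200,175),interpolation=cv2.INTER_CUBIC)
save("w0.png",w)
plan([.497,-.3865,.30])
E
```

```text
t 0.15 pos [ 0.2211 -0.4759  0.2262] yaw 0.435 j [-1.28  0.34  1.52 -0.    1.28 -0.15] w 0.0918 F [ 0.2 -0.1 -1. ]
shift (after roll) [ 1.9192  0.2346 -0.4919]
```

View pics/w0.png

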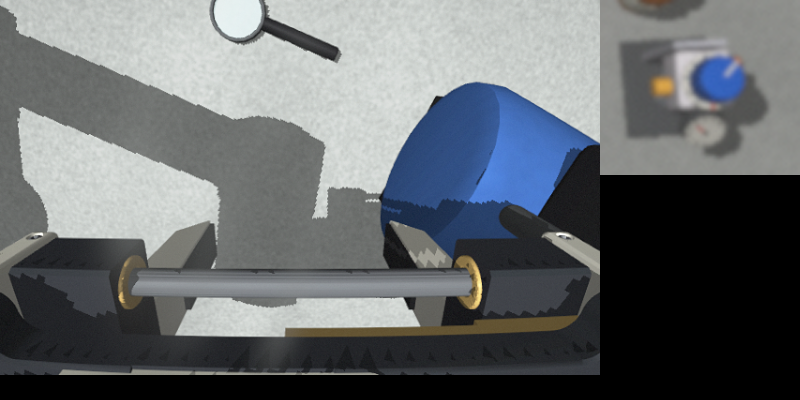

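Request:
drive_tool --deltas "0 0 -0.1 0.115; 0 0 -0.1 0.115; 0 0 -0.1 0.115; 0 0 -0.1 0.115; 0 0 -0.1 0.115" --fingers 1

```text
time: 0.78
ee_pos: [0.2211, -0.476, 0.3019]
ee_rot: [-0.0, 0.972, -0.235, -0.0]
contact_force: [-0.6, 0.6, 0.8]
width: 0.0918
gripper_force: 0.0
```

Request:
drive_tool --deltas "0 0 0 0.115; 0 0 0 0.115; 0 0 0 0.115"

```text
time: 1.15
ee_pos: [0.2211, -0.476, 0.3015]
ee_rot: [-0.0, 0.874, -0.487, -0.0]
contact_force: [-0.0, -1.0, -0.0]
width: 0.0921
gripper_force: 0.0
```

```bash
python3 -c "
from h import *
plan([.497,-.3865,.30])"
```

```text
t 1.15 pos [ 0.2211 -0.476   0.3015] yaw -1.016 j [-1.28  0.3   1.39 -0.    1.46  1.31] w 0.0921 F [-0. -1. -0.]
shift (after roll) [ 0.4611 -1.8778  0.0098]
```

Request:
drive_tool --deltas "0.0922 -0.3756 0 0; 0.0922 -0.3756 0 0; 0.0922 -0.3756 0 0; 0.0922 -0.3756 0 0; 0.0922 -0.3756 0.01 0"

```text
time: 1.78
ee_pos: [0.4982, -0.3841, 0.3]
ee_rot: [0.0, 0.875, -0.484, -0.0]
contact_force: [-0.4, -1.0, 0.2]
width: 0.0917
gripper_force: 0.0
```

```bash
python3 - <<'E'
from loc import *
plan([.497,-.3865,.15])
c=calibration("wrist"); im,d=get_image("wrist"); P=cloud(c,d)
locate("knob",.174,.19,[.497,-.3865],.035,P)
save("w1.png",im)
E
```

```text
t 1.77 pos [ 0.4982 -0.3841  0.3   ] yaw -1.01 j [-0.78  0.51  1.07 -0.    1.57  1.8 ] w 0.0917 F [-0.4 -1.   0.2]
shift (after roll) [0.0092 0.0151 1.0002]
knob 1751 mean [ 0.4987 -0.3905  0.1801] circ 498 -389 21
```

View pics/w1.png

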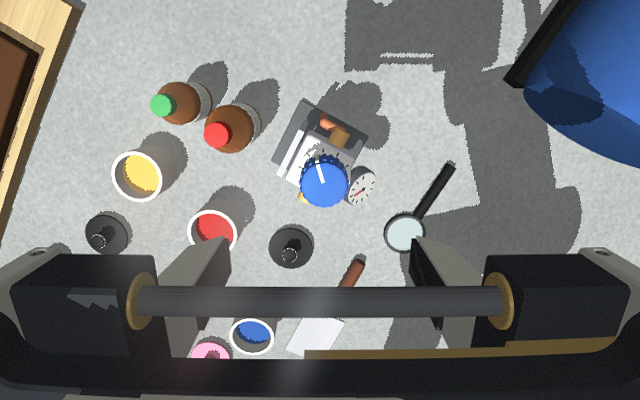

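The wrist view shows the knob at (323,181), with its white pointer going up-left to (319,165). The pointer's world angle is about -0.76 rad and the zero mark is at about 2.8 rad, so the knob needs about 3.56 rad anticlockwise. I'll descend on it.

Request:
drive_tool --deltas "0.0226 0.014 0.3 0; 0 0 0.3 0; 0 0 0.25 0; 0 0 0.15 0; 0 0 0 0"

```text
time: 2.45
ee_pos: [0.4955, -0.388, 0.148]
ee_rot: [-0.001, 0.875, -0.484, -0.002]
contact_force: [0.1, 0.7, 1.2]
width: 0.0917
gripper_force: 0.0
```

Request:
drive_tool --deltas "0 0 0 0; 0 0 0 0; 0 0 0 0; 0 0 0 0; 0 0 0 0" --fingers 0.2

```text
time: 3.08
ee_pos: [0.4966, -0.389, 0.1504]
ee_rot: [0.0, 0.875, -0.484, 0.0]
contact_force: [-0.4, 0.5, -0.2]
width: 0.0468
gripper_force: 0.0
```

Request:
drive_tool --deltas "0 0 0 0; 0 0 0 0; 0 0 0 0; 0 0 0 0" --fingers 0

```text
time: 3.58
ee_pos: [0.4968, -0.3888, 0.1503]
ee_rot: [-0.0, 0.875, -0.484, 0.0]
contact_force: [2.4, 1.8, 0.4]
width: 0.0396
gripper_force: 30.0
```

Request:
drive_tool --deltas "0 0 0 -0.1; 0 0 0 -0.1; 0 0 0 -0.1; 0 0 0 -0.1; 0 0 0 -0.1"

```text
time: 4.2
ee_pos: [0.4968, -0.389, 0.1504]
ee_rot: [0.0, 0.994, -0.11, 0.0]
contact_force: [2.1, 1.1, 0.4]
width: 0.0395
gripper_force: 30.0
```

Request:
drive_tool --deltas "0 0 0 -0.1; 0 0 0 -0.1; 0 0 0 -0.1; 0 0 0 -0.1; 0 0 0 -0.1"

```text
time: 4.82
ee_pos: [0.4968, -0.3892, 0.1504]
ee_rot: [0.0, 0.96, 0.279, 0.0]
contact_force: [1.7, 0.6, 0.8]
width: 0.0394
gripper_force: 30.0
```

Request:
drive_tool --deltas "0 0 0 -0.1; 0 0 0 -0.1; 0 0 0 -0.1; 0 0 0 -0.1; 0 0 0 -0.1"

```text
time: 5.45
ee_pos: [0.497, -0.3893, 0.1504]
ee_rot: [0.001, 0.78, 0.625, 0.0]
contact_force: [4.0, 1.0, -0.5]
width: 0.0394
gripper_force: 30.0
```

Request:
drive_tool --deltas "0 0 0 -0.1; 0 0 0 -0.1; 0 0 0 -0.1; 0 0 0 -0.1; 0 0 0 -0.1"

```text
time: 6.08
ee_pos: [0.4972, -0.3892, 0.1504]
ee_rot: [0.001, 0.482, 0.876, 0.0]
contact_force: [2.4, 0.9, -0.3]
width: 0.0394
gripper_force: 30.0
```

```bash
python3 -c "
from h import *
plan([.498,-.388,.15]);print(observe()['moment'])"
```

```text
t 6.08 pos [ 0.4972 -0.3892  0.1504] yaw 2.136 j [-0.79  0.6   1.32  0.    1.22 -1.35] w 0.0394 F [ 2.4  0.9 -0.3]
shift (after roll) [0.0038 0.0087 0.0024]
[ 0.20140277 -0.8351822   0.04276258]
```

Request:
drive_tool --deltas "0 0 0 -0.1; 0 0 0 -0.06; 0 0 0 -0.06; 0 0 0 0"

```text
time: 6.58
ee_pos: [0.4972, -0.3891, 0.1503]
ee_rot: [0.001, 0.327, 0.945, -0.0]
contact_force: [5.3, 1.0, -1.1]
width: 0.0393
gripper_force: 30.0
```

```bash
python3 -c "
from h import *
plan([.498,-.388,.15]);print(observe()['moment'])"
```

```text
t 6.58 pos [ 0.4972 -0.3891  0.1503] yaw 2.476 j [-0.79  0.6   1.32  0.    1.22 -1.69] w 0.0393 F [ 5.3  1.  -1.1]
shift (after roll) [0.0004 0.0089 0.0023]
[ 0.22648668 -1.02075344  0.0038098 ]
```

Request:
drive_tool --deltas "0 0 0 -0.04; 0 0 0 -0.04; 0 0 0 0"

```text
time: 6.95
ee_pos: [0.4972, -0.3891, 0.1504]
ee_rot: [0.001, 0.267, 0.964, -0.0]
contact_force: [4.4, 1.3, -0.3]
width: 0.0393
gripper_force: 30.0
```

```bash
python3 -c "
from h import *
plan([.498,-.388,.15]);print(observe()['moment'])"
```

```text
t 6.95 pos [ 0.4972 -0.3891  0.1504] yaw 2.601 j [-0.79  0.6   1.32  0.    1.22 -1.82] w 0.0393 F [ 4.4  1.3 -0.3]
shift (after roll) [-0.0006  0.0088  0.0024]
[ 0.28748242 -1.07244625  0.04593199]
```

Request:
drive_tool --deltas "0 0 0 -0.04; 0 0 0 -0.04; 0 0 0 0"

```text
time: 7.32
ee_pos: [0.4972, -0.389, 0.1504]
ee_rot: [0.001, 0.206, 0.979, -0.0]
contact_force: [4.8, 1.4, -0.9]
width: 0.0393
gripper_force: 30.0
```

```bash
python3 -c "
from h import *
plan([.498,-.388,.15]);print(observe()['moment'],observe()['joint_torque'][5])"
```

```text
t 7.33 pos [ 0.4972 -0.389   0.1504] yaw 2.727 j [-0.79  0.6   1.32  0.    1.22 -1.94] w 0.0393 F [ 4.8  1.4 -0.9]
shift (after roll) [-0.0018  0.0083  0.0024]
[ 0.34549486 -1.06211509  0.05492732] -0.2268300298601389
```

Request:
drive_tool --deltas "0 0 0 -0.04; 0 0 0 -0.04; 0 0 0 0"

```text
time: 7.7
ee_pos: [0.4972, -0.389, 0.1503]
ee_rot: [0.001, 0.144, 0.99, -0.0]
contact_force: [5.4, 1.9, -0.1]
width: 0.0397
gripper_force: 30.0
```

```bash
python3 -c "
from h import *
plan([.498,-.388,.15]);print(observe()['moment'],observe()['joint_torque'][5])"
```

```text
t 7.7 pos [ 0.4972 -0.389   0.1503] yaw 2.852 j [-0.79  0.6   1.32  0.    1.22 -2.07] w 0.0397 F [ 5.4  1.9 -0.1]
shift (after roll) [-0.003   0.0078  0.0022]
[ 0.31717798 -1.01145625  0.00232531] -0.226686280220747
```

Request:
drive_tool --deltas "0 0 0 -0.05; 0 0 0 -0.05; 0 0 0 -0.05; 0 0 0 0"

```text
time: 8.2
ee_pos: [0.496, -0.3889, 0.1501]
ee_rot: [-0.0, 0.028, 1.0, 0.0]
contact_force: [0.2, 1.7, 0.0]
width: 0.0395
gripper_force: 30.0
```

```bash
python3 -c "
from h import *
plan([.498,-.388,.15]);print(observe()['moment'],observe()['joint_torque'][5])"
```

```text
t 8.2 pos [ 0.496  -0.3889  0.1501] yaw 3.086 j [-0.79  0.6   1.32 -0.    1.22 -2.3 ] w 0.0395 F [0.2 1.7 0. ]
shift (after roll) [-0.0129  0.0067  0.0009]
[ 0.40672902 -0.11852807 -0.65218913] -1.0278264060616493
```

Request:
drive_tool --deltas "0 0 0 0; 0 0 0 0; 0 0 0 0; 0 0 0 0" --fingers 0.9

```text
time: 8.7
ee_pos: [0.4965, -0.389, 0.1502]
ee_rot: [-0.0, 0.026, 1.0, -0.0]
contact_force: [0.2, -0.1, 0.2]
width: 0.075
gripper_force: 0.0
```

Request:
drive_tool --deltas "0 0 -0.2 0; 0 0 -0.3 0; 0 0 -0.3 0; 0 0 -0.2 0; 0 0 0 0"

```text
time: 9.32
ee_pos: [0.4972, -0.3896, 0.3031]
ee_rot: [0.002, 0.026, 1.0, -0.002]
contact_force: [1.1, 0.4, -0.3]
width: 0.0825
gripper_force: 0.0
```

```bash
python3 - <<'E'
from loc import *
plan([.461,-.2445,.15],-.2)
c=calibration("wrist"); im,d=get_image("wrist"); P=cloud(c,d)
locate("knob",.174,.19,[.497,-.3865],.035,P)
m=(P[...,2]>.174)&(P[...,2]<.19); v,u=np.nonzero(m); v0,u0=int(v.mean()),int(u.mean()); print(u0,v0)
a=cv2.resize(im[max(0,v0-50):v0+50,max(0,u0-60):u0+60],(480,400),interpolation=cv2.INTER_CUBIC)
im2,_=get_image("top"); b=cv2.resize(im2[190:250,435:495],(300,300),interpolation=cv2.INTER_CUBIC)
w=np.zeros((400,780,3),np.uint8); w[:,:480]=a; w[:300,480:]=b; save("k2.png",w)
E
```

```text
t 9.32 pos [ 0.4972 -0.3896  0.3031] yaw 3.089 j [-0.79  0.51  1.06 -0.    1.57 -2.3 ] w 0.0825 F [ 1.1  0.4 -0.3]
roll total -1.906 max/row .1185
shift (after roll) [-0.4289 -0.9003  1.0204]
knob 1716 mean [ 0.4955 -0.3889  0.1801] circ 497 -389 21
317 182
```

View pics/k2.png

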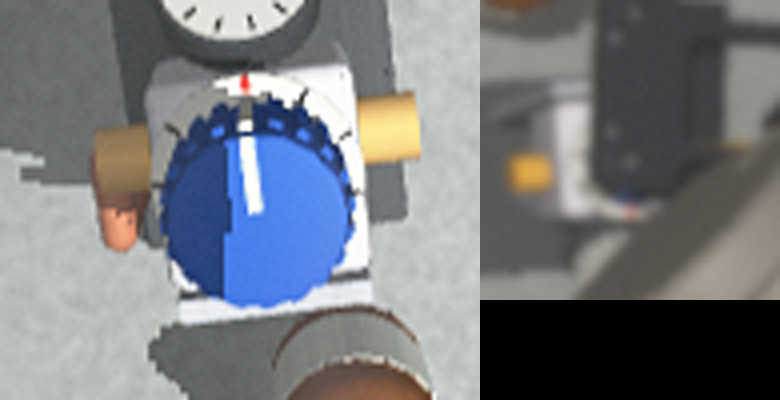

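The close view shows the pointer lined up with the red mark and the moment peaked there, so the knob is at its stop. Next are the lids, with the gripper at yaw π/2.

Request:
drive_tool --deltas "0 0 0 0.11; 0 0 0 0.11; 0 0 0 0.11; 0 0 0 0.11; 0 0 0 0.11" --fingers 0.5

```text
time: 10.05
ee_pos: [0.4961, -0.3885, 0.2979]
ee_rot: [-0.002, 0.445, 0.896, 0.001]
contact_force: [-0.7, 0.2, 0.5]
width: 0.0462
gripper_force: 0.0
```

Request:
drive_tool --deltas "0 0 0 0.11; 0 0 0 0.11; 0 0 0 0.11; 0 0 0 0.087; 0 0 0 0"

```text
time: 10.68
ee_pos: [0.4962, -0.3886, 0.2983]
ee_rot: [-0.002, 0.707, 0.707, -0.0]
contact_force: [0.6, -0.2, -0.3]
width: 0.0456
gripper_force: 0.0
```

```bash
python3 - <<'E'
from loc import *
plan([.461,-.2445,.18],np.pi/2)
E
```

```text
t 10.68 pos [ 0.4962 -0.3886  0.2983] yaw 1.572 j [-0.79  0.51  1.07 -0.    1.57 -0.79] w 0.0456 F [ 0.6 -0.2 -0.3]
roll total 0.001 max/row .1185
shift (after roll) [ 0.9607 -0.2346  0.7889]
```

Request:
drive_tool --deltas "0.32 -0.0782 0 0; 0.32 -0.0782 0 0; 0.32 -0.0782 0.3 0; 0 0 0.35 0; 0 0 0.14 0"

```text
time: 11.3
ee_pos: [0.4604, -0.2462, 0.1813]
ee_rot: [-0.003, 0.706, 0.709, -0.0]
contact_force: [0.7, -0.4, -0.5]
width: 0.0459
gripper_force: 0.0
```

```bash
cat > meas.py <<'E'
from loc import *
G=dict(jarY=(.680,-.2435),jarR=(.5655,-.227),jarB=(.444,-.111),lidA=(.698,-.118),lidB=(.5645,-.118),lidC=(.461,-.2445))
def meas(names,cams=("top","side","wrist")):
    for n in cams:
        c=calibration(n); im,d=get_image(n); P=cloud(c,d)
        for k in names:
            g=G[k] if isinstance(k,str) else k; 
            if str(k)[:3]=="jar": locate(n+k,.044,.056,g,.06,P)
            else: locate(n+str(k),.024,.038,g,.03,P)
    return im,P
E
python3 - <<'E'
from meas import *
plan([.461,-.2445,.013],np.pi/2)
meas(G)
E
```

```text
t 11.3 pos [ 0.4604 -0.2462  0.1813] yaw 1.575 j [-0.64  0.38  1.6  -0.    1.17 -0.64] w 0.0459 F [ 0.7 -0.4 -0.5]
roll total 0.003 max/row .1185
shift (after roll) [0.0111 0.0037 1.1223]
topjarY 156 mean [ 0.681  -0.2452  0.0488] circ 680 -245 33
topjarR 124 mean [ 0.5634 -0.2212  0.049 ] circ 565 -227 33
topjarB 163 mean [ 0.4442 -0.1117  0.049 ] circ 444 -111 33
toplidA 27 mean [ 0.7093 -0.096   0.0304] circ 710 -94 10
toplidB 47 mean [ 0.5645 -0.1189  0.0314] circ 564 -119 10
toplidC 5 mean [ 0.4662 -0.238   0.0321] circ 466 -239 5
sidejarY 118 mean [ 0.6784 -0.2411  0.0482] circ 679 -243 35
sidejarR 135 mean [ 0.5645 -0.225   0.0479] circ 561 -226 36
sidejarB 166 mean [ 0.4423 -0.1089  0.0478] circ 443 -110 35
sidelidA 17 mean [ 0.7071 -0.0943  0.0299] circ 708 -95 8
sidelidB 46 mean [ 0.5631 -0.116   0.0299] circ 562 -117 11
sidelidC 43 mean [ 0.4596 -0.2419  0.0294] circ 460 -243 10
wristjarY 1596 mean [ 0.679  -0.2436  0.0488] circ 680 -244 34
wristjarR 1496 mean [ 0.5658 -0.2262  0.0493] circ 565 -227 33
wristjarB 1137 mean [ 0.4437 -0.1246  0.0496] circ 444 -112 33
wristlidA 363 mean [ 0.7069 -0.0961  0.0305] circ 709 -95 10
wristlidB 528 mean [ 0.5636 -0.1193  0.0315] circ 565 -119 11
wristlidC 384 mean [ 0.4608 -0.2435  0.0316] circ 461 -244 10
```

The knock has already happened: lid A has moved to (.709,-.095). Everything else is where it was, so I'll pick lid C.

Request:
drive_tool --deltas "0.012 0.004 0.3 0; 0 0 0.3 0; 0 0 0.3 0; 0 0 0.15 0; 0 0 0.065 0"

```text
time: 12.08
ee_pos: [0.463, -0.2467, 0.0171]
ee_rot: [-0.0, 0.707, 0.707, -0.0]
contact_force: [-0.6, -1.1, 0.5]
width: 0.0459
gripper_force: 0.0
```

Request:
drive_tool --deltas "0 0 0 0; 0 0 0 0; 0 0 0 0; 0 0 0 0; 0 0 0 0" --fingers 0

```text
time: 12.7
ee_pos: [0.4633, -0.2467, 0.0184]
ee_rot: [0.001, 0.707, 0.707, 0.0]
contact_force: [-1.7, -0.6, 7.4]
width: 0.0189
gripper_force: 30.0
```

```bash
python3 - <<'E'
from meas import *
plan([.444,-.111,.085],np.pi/2)
E
```

```text
t 12.7 pos [ 0.4633 -0.2467  0.0184] yaw 1.571 j [-0.64  0.6   1.77 -0.    0.77 -0.64] w 0.0189 F [-1.7 -0.6  7.4]
roll total -0.0 max/row .1185
shift (after roll) [ 0.9044 -0.1284 -0.444 ]
```

Request:
drive_tool --deltas "0 0 -0.15 0; 0 0 -0.25 0; 0 0 -0.2 0; 0 0 0 0"

```text
time: 13.2
ee_pos: [0.464, -0.2471, 0.1096]
ee_rot: [0.003, 0.707, 0.707, 0.0]
contact_force: [0.2, -0.5, -0.4]
width: 0.0191
gripper_force: 30.0
```

```bash
python3 - <<'E'
from meas import *
s=observe();p=np.array(s["ee_pos"]);plan([.444,-.111,.1])
for n in ["top","side","wrist"]:
    c=calibration(n); im,d=get_image(n); P=cloud(c,d)
    dark=(im.max(-1)<60)
    for a,b in ((-.015,.008),):
        m=dark&(P[...,2]>p[2]+a)&(P[...,2]<p[2]+b)&(np.hypot(P[...,0]-p[0],P[...,1]-p[1])<.05); q=P[m]
        if len(q)>10: print(n,len(q),q.mean(0).round(4),cv2.minEnclosingCircle(q[:,:2].astype(np.float32)*1000),np.percentile(q[:,2],[5,50,95]).round(4))
    if n=="side":
        h=np.histogram(P[dark&(np.hypot(P[...,0]-p[0],P[...,1]-p[1])<.045)][:,2],np.arange(.05,.18,.005)); print(h)
        save("s3.png",im,1.25)
E
```

```text
t 13.2 pos [ 0.464  -0.2471  0.1096] yaw 1.571 j [-0.64  0.47  1.69 -0.    0.98 -0.63] w 0.0191 F [ 0.2 -0.5 -0.4]
shift (after roll) [ 0.9073 -0.1335  0.0641]
side 244 [ 0.4598 -0.233   0.1005] ((461.61944580078125, -241.5264892578125), 32.36911392211914) [0.0965 0.0996 0.1111]
(array([  0,   0,   0,   0,   0,   0,   0,   0,   5, 144,  73,  10,  12,
        18,  22,   8,   7,   7,   7,   6,   8,   0,   1,   2,   0]), array([0.05 , 0.055, 0.06 , 0.065, 0.07 , 0.075, 0.08 , 0.085, 0.09 ,
       0.095, 0.1  , 0.105, 0.11 , 0.115, 0.12 , 0.125, 0.13 , 0.135,
       0.14 , 0.145, 0.15 , 0.155, 0.16 , 0.165, 0.17 , 0.175]))
wrist 4045 [ 0.4631 -0.2325  0.1008] ((463.0811462402344, -242.78936767578125), 31.274946212768555) [0.0986 0.0997 0.1105]
```

View pics/s3.png

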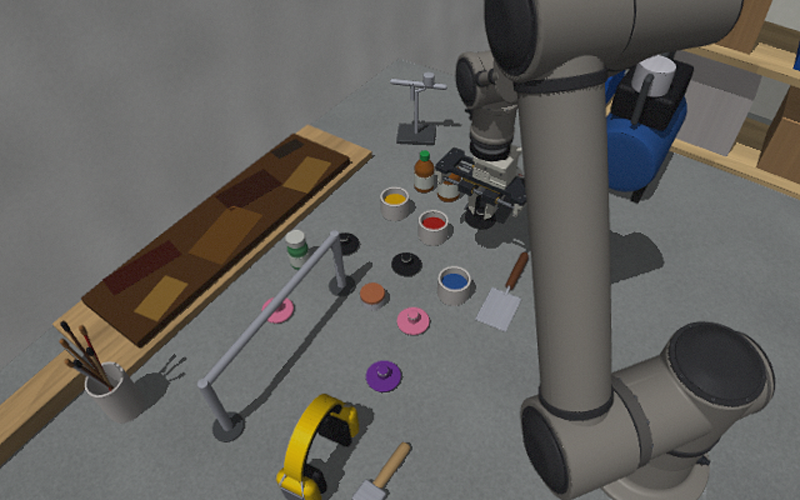

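The side view shows the lid held level at (482,215), with all the jars still standing. I'll carry it over the blue jar.

Request:
drive_tool --deltas "0.295 -0.0433 0 0; 0.295 -0.0433 0 0; 0.296 -0.0434 0.05 0; 0 0 0 0; 0 0 0 0"

```text
time: 13.98
ee_pos: [0.4434, -0.1136, 0.0993]
ee_rot: [-0.0, 0.707, 0.707, -0.0]
contact_force: [0.3, -0.1, 0.2]
width: 0.0189
gripper_force: 30.0
```

```bash
cat > heldlid.py <<'E'
from meas import *
def held(jar):
    s=observe();p=np.array(s["ee_pos"])
    for n in ["side","wrist"]:
        c=calibration(n); im,d=get_image(n); P=cloud(c,d)
        m=(im.max(-1)<60)&(P[...,2]>p[2]-.014)&(P[...,2]<p[2]-.006)&(np.hypot(P[...,0]-p[0],P[...,1]-p[1])<.05); q=P[m]
        if len(q)>10: print(n,len(q),q.mean(0).round(4),cv2.minEnclosingCircle(q[:,:2].astype(np.float32)*1000),"rel TCP")
        locate(n+jar,.044,.054,G[jar],.045,P)
E
python3 - <<'E'
from heldlid import *
plan([.4445,-.114,.068])
held("jarB")
E
```

```text
t 13.97 pos [ 0.4434 -0.1136  0.0993] yaw 1.571 j [-0.42  0.38  1.88 -0.    0.89 -0.42] w 0.0189 F [ 0.3 -0.1  0.2]
shift (after roll) [-0.0025  0.0075  0.2087]
side 246 [ 0.4393 -0.0994  0.0903] ((443.1164855957031, -110.13958740234375), 32.430145263671875) rel TCP
sidejarB 107 mean [ 0.4366 -0.0972  0.0477] circ 443 -109 34
wrist 3485 [ 0.4453 -0.0999  0.0921] ((444.3858642578125, -110.53874969482422), 31.056970596313477) rel TCP
wristjarB 1107 mean [ 0.444  -0.0882  0.0495] circ 444 -105 32
```

Request:
drive_tool --deltas "0 0 0.12 0; 0 0 0.06 0; 0 0 0.03 0; 0 0 0 0"

```text
time: 14.58
ee_pos: [0.4433, -0.1136, 0.0683]
ee_rot: [-0.0, 0.707, 0.707, -0.0]
contact_force: [-0.4, 0.4, -0.7]
width: 0.0186
gripper_force: 30.0
```

Request:
drive_tool --deltas "0 0 0.02 0; 0 0 0.015 0; 0 0 0 0"

```text
time: 14.95
ee_pos: [0.4433, -0.1133, 0.0631]
ee_rot: [-0.0, 0.707, 0.707, -0.0]
contact_force: [-0.3, 0.3, -0.0]
width: 0.0191
gripper_force: 30.0
```

Request:
drive_tool --deltas "0 0 0.01 0; 0 0 0.005 0; 0 0 0 0"

```text
time: 15.32
ee_pos: [0.4435, -0.1134, 0.0623]
ee_rot: [0.001, 0.707, 0.707, 0.0]
contact_force: [-3.7, 1.4, 15.6]
width: 0.0187
gripper_force: 30.0
```

Request:
drive_tool --deltas "0 0 0 0; 0 0 0 0; 0 0 0 0; 0 0 0 0" --fingers 0.5

```text
time: 15.82
ee_pos: [0.4433, -0.1134, 0.0607]
ee_rot: [-0.0, 0.707, 0.707, -0.0]
contact_force: [0.2, -0.8, -0.3]
width: 0.0457
gripper_force: 0.0
```

Request:
drive_tool --deltas "0 0 -0.2 0; 0 0 -0.3 0; 0 0 -0.3 0; 0 0 0 0"

```text
time: 16.32
ee_pos: [0.4451, -0.1141, 0.1839]
ee_rot: [0.003, 0.707, 0.707, 0.001]
contact_force: [0.1, -0.2, -0.1]
width: 0.0462
gripper_force: 0.0
```

```bash
cat > seated.py <<'E'
from meas import *
def seated(xy,cams=("side","wrist","top")):
    for n in cams:
        c=calibration(n); im,d=get_image(n); P=cloud(c,d)
        r=np.hypot(P[...,0]-xy[0],P[...,1]-xy[1])
        m=(im.max(-1)<70)&(P[...,2]>.05)&(P[...,2]<.062)&(r<.045); q=P[m]
        if len(q)<10: print(n,"few"); continue
        A=np.c_[q[:,:2],np.ones(len(q))]; f=np.linalg.lstsq(A,q[:,2],rcond=None)[0]
        print(n,len(q),cv2.minEnclosingCircle(q[:,:2].astype(np.float32)*1000),"z",q[:,2].mean().round(4),"tilt",f[:2].round(3))
        k=P[(P[...,2]>.068)&(P[...,2]<.082)&(r<.03)]; print("  knob",len(k),k.mean(0).round(4) if len(k) else "")
        k=P[(P[...,2]>.01)&(P[...,2]<.048)&(r<.04)]; print("  wall",len(k),cv2.minEnclosingCircle(k[:,:2].astype(np.float32)*1000) if len(k) else "")
E
python3 - <<'E'
from seated import *
plan([.5643,-.1185,.1])
seated((.444,-.111))
meas(["lidA","lidB","jarR","jarY"],("side","wrist"))
E
```

```text
t 16.32 pos [ 0.4451 -0.1141  0.1839] yaw 1.571 j [-0.42  0.26  1.77 -0.    1.1  -0.42] w 0.0462 F [ 0.1 -0.2 -0.1]
shift (after roll) [-0.0289  0.7945  0.5595]
side 335 ((443.8529357910156, -110.8022689819336), 32.77678298950195) z 0.0539 tilt [-0.007  0.011]
  knob 53 [ 0.4431 -0.1081  0.0737]
  wall 254 ((442.7394714355469, -108.4351806640625), 32.927886962890625)
wrist 3295 ((444.0753479003906, -111.0897216796875), 31.346616744995117) z 0.0551 tilt [-0.002  0.003]
  knob 501 [ 0.4439 -0.1099  0.0755]
  wall 350 ((444.00799560546875, -111.6212158203125), 32.830177307128906)
top few
sidelidA 16 mean [ 0.7069 -0.0948  0.0298] circ 707 -94 9
sidelidB 46 mean [ 0.563  -0.1163  0.0296] circ 563 -118 11
sidejarR 90 mean [ 0.5721 -0.2173  0.0476] circ 567 -225 34
sidejarY 119 mean [ 0.6796 -0.2419  0.0478] circ 681 -241 35
wristlidA 252 mean [ 0.7068 -0.0954  0.0308] circ 709 -96 10
wristlidB 393 mean [ 0.5632 -0.1179  0.0315] circ 565 -119 11
wristjarR few 0
wristjarY 243 mean [ 0.679  -0.2537  0.048 ] circ 679 -244 34
```

Lid C is seated level on the blue jar. Next is lid B.

Request:
drive_tool --deltas "-0.01 0.264 0 0; -0.01 0.264 0 0; -0.009 0.264 0.2 0; 0 0 0.3 0; 0 0 0 0"

```text
time: 17.2
ee_pos: [0.5592, -0.1167, 0.1014]
ee_rot: [-0.005, 0.707, 0.707, -0.002]
contact_force: [0.3, -0.2, -0.6]
width: 0.0457
gripper_force: 0.0
```

```bash
python3 - <<'E'
from meas import *
plan([.5643,-.1185,.0155])
meas(["lidB"],("side","wrist"))
E
```

```text
t 17.2 pos [ 0.5592 -0.1167  0.1014] yaw 1.571 j [-0.34  0.55  1.55 -0.    1.05 -0.34] w 0.0457 F [ 0.3 -0.2 -0.6]
shift (after roll) [-0.0123  0.034   0.5727]
sidelidB 44 mean [ 0.563  -0.1162  0.0303] circ 563 -117 10
wristlidB 646 mean [ 0.5645 -0.1174  0.0314] circ 565 -119 11
```

Request:
drive_tool --deltas "-0.01 0 0.2 0; 0 0 0.2 0; 0 0 0.1 0; 0 0 0 0; 0 0 0 0"

```text
time: 17.92
ee_pos: [0.5631, -0.1196, 0.0325]
ee_rot: [0.001, 0.707, 0.707, 0.001]
contact_force: [0.7, 0.0, 0.8]
width: 0.0461
gripper_force: 0.0
```

```bash
python3 - <<'E'
from meas import *
plan([.5643,-.1185,.0155])
E
```

```text
t 17.93 pos [ 0.5631 -0.1196  0.0325] yaw 1.57 j [-0.34  0.65  1.61 -0.    0.88 -0.34] w 0.0461 F [0.7 0.  0.8]
shift (after roll) [0.0076 0.008  0.1131]
```

Request:
drive_tool --deltas "0.008 0.008 0.08 0; 0 0 0.03 0; 0 0 0 0; 0 0 0 0"

```text
time: 18.42
ee_pos: [0.5634, -0.1181, 0.0144]
ee_rot: [0.0, 0.707, 0.707, 0.0]
contact_force: [1.0, 0.6, -0.8]
width: 0.0456
gripper_force: 0.0
```

Request:
drive_tool --deltas "0 0 0 0; 0 0 0 0; 0 0 0 0; 0 0 0 0; 0 0 0 0" --fingers 0

```text
time: 19.05
ee_pos: [0.5634, -0.1181, 0.0145]
ee_rot: [0.0, 0.707, 0.707, 0.0]
contact_force: [-0.0, 0.2, -0.0]
width: 0.019
gripper_force: 30.0
```

Request:
drive_tool --deltas "0 0 -0.15 0; 0 0 -0.25 0; 0 0 -0.2 0; 0 0 0 0"

```text
time: 19.55
ee_pos: [0.5647, -0.1185, 0.1066]
ee_rot: [0.002, 0.707, 0.707, 0.001]
contact_force: [0.5, -0.0, -1.0]
width: 0.0192
gripper_force: 30.0
```

```bash
python3 - <<'E'
from heldlid import *
plan([.5652,-.227,.1])
held("jarR")
E
```

```text
t 19.55 pos [ 0.5647 -0.1185  0.1066] yaw 1.57 j [-0.34  0.55  1.54 -0.    1.04 -0.34] w 0.0192 F [ 0.5 -0.  -1. ]
shift (after roll) [-0.7231  0.0036  0.0443]
side 46 [ 0.5552 -0.1056  0.0996] ((563.6498413085938, -116.8389892578125), 30.64162826538086) rel TCP
sidejarR 35 mean [ 0.5541 -0.2069  0.0479] circ 557 -217 30
wrist 217 [ 0.564  -0.0994  0.1003] ((564.0018920898438, -117.36019897460938), 31.09920310974121) rel TCP
wristjarR 195 mean [ 0.5625 -0.2     0.05  ] circ 562 -206 20
```

Request:
drive_tool --deltas "-0.242 0 0 0; -0.242 0 0 0; -0.243 0 0 0; 0 0 0 0; 0 0 0 0"

```text
time: 20.27
ee_pos: [0.5625, -0.2263, 0.1029]
ee_rot: [-0.002, 0.707, 0.707, -0.0]
contact_force: [0.6, 0.2, -1.5]
width: 0.019
gripper_force: 30.0
```

```bash
python3 - <<'E'
from meas import *
plan([.5654,-.2275,.064])
p=observe()["ee_pos"]
for n in ("side","wrist"):
    c=calibration(n); im,d=get_image(n); P=cloud(c,d)
    m=(im.max(-1)<60)&(abs(P[...,2]-p[2]+.004)<.006)&(np.hypot(P[...,0]-p[0],P[...,1]-p[1])<.05); q=P[m]
    print(n,len(q),cv2.minEnclosingCircle(q[:,:2].astype(np.float32)*1000))
    locate(n,.01,.052,(.5654,-.2275),.045,P)
E
```

```text
t 20.27 pos [ 0.5625 -0.2263  0.1029] yaw 1.57 j [-0.51  0.61  1.45  0.    1.09 -0.51] w 0.019 F [ 0.6  0.2 -1.5]
shift (after roll) [-0.0077  0.0197  0.259 ]
side 188 ((561.7635498046875, -223.80995178222656), 32.50273895263672)
side 489 mean [ 0.5609 -0.2194  0.0332] circ 563 -225 34
wrist 3375 ((563.1043090820312, -224.49755859375), 31.06345558166504)
wrist 2750 mean [ 0.5664 -0.2059  0.0381] circ 565 -224 32
```

Request:
drive_tool --deltas "-0.009 0.013 0.1 0; 0 0 0.06 0; 0 0 0.04 0; 0 0 0 0; 0 0 0 0"

```text
time: 21.0
ee_pos: [0.5654, -0.2286, 0.0746]
ee_rot: [0.0, 0.707, 0.707, 0.0]
contact_force: [-0.1, -0.7, -0.8]
width: 0.0191
gripper_force: 30.0
```

```bash
python3 - <<'E'
from meas import *
plan([.5654,-.2275,.06])
E
```

```text
t 21.0 pos [ 0.5654 -0.2286  0.0746] yaw 1.57 j [-0.51  0.64  1.47 -0.    1.03 -0.51] w 0.0191 F [-0.1 -0.7 -0.8]
shift (after roll) [0.007  0.     0.0975]
```

Request:
drive_tool --deltas "0.005 0 0.05 0; 0 0 0.03 0; 0 0 0.015 0; 0 0 0.012 0; 0 0 0 0"

```text
time: 21.62
ee_pos: [0.5653, -0.2278, 0.0585]
ee_rot: [0.0, 0.707, 0.707, 0.0]
contact_force: [-0.1, -0.1, -0.3]
width: 0.0191
gripper_force: 30.0
```

Request:
drive_tool --deltas "0 0 0.008 0; 0 0 0 0"

```text
time: 21.88
ee_pos: [0.5653, -0.2278, 0.0584]
ee_rot: [0.0, 0.707, 0.707, 0.0]
contact_force: [-2.9, 1.5, 8.1]
width: 0.0192
gripper_force: 30.0
```

Request:
drive_tool --deltas "0 0 0 0; 0 0 0 0; 0 0 0 0; 0 0 0 0" --fingers 0.5

```text
time: 22.38
ee_pos: [0.5652, -0.2277, 0.057]
ee_rot: [-0.0, 0.707, 0.707, -0.0]
contact_force: [0.0, 0.4, 0.2]
width: 0.0456
gripper_force: 0.0
```

Request:
drive_tool --deltas "0 0 -0.2 0; 0 0 -0.3 0; 0 0 -0.3 0; 0 0 0 0"

```text
time: 22.88
ee_pos: [0.5671, -0.2287, 0.1813]
ee_rot: [0.004, 0.707, 0.707, 0.001]
contact_force: [-0.2, 0.4, -0.0]
width: 0.0463
gripper_force: 0.0
```

```bash
python3 - <<'E'
from seated import *
plan([.709,-.0955,.1])
seated((.565,-.2275))
meas(["lidA","jarY"],("side","wrist"))
E
```

```text
t 22.88 pos [ 0.5671 -0.2287  0.1813] yaw 1.571 j [-0.51  0.53  1.35 -0.    1.25 -0.51] w 0.0463 F [-0.2  0.4 -0. ]
shift (after roll) [0.8882 0.9457 0.5419]
side 244 ((564.5835571289062, -228.91636657714844), 33.025634765625) z 0.0541 tilt [-0.001  0.008]
  knob 42 [ 0.5642 -0.2256  0.0735]
  wall 221 ((559.25244140625, -219.17514038085938), 32.03944778442383)
wrist 3441 ((565.796630859375, -228.62107849121094), 31.60638427734375) z 0.0551 tilt [-0.001  0.002]
  knob 517 [ 0.5657 -0.2272  0.0755]
  wall 365 ((565.4850463867188, -215.21090698242188), 30.185474395751953)
top 15 ((553.3460083007812, -218.71279907226562), 7.650321006774902) z 0.0551 tilt [-0.018 -0.003]
  knob 5 [ 0.5707 -0.2257  0.0732]
  wall 0 
sidelidA 15 mean [ 0.7077 -0.095   0.0299] circ 709 -95 9
sidejarY 118 mean [ 0.679  -0.2415  0.0474] circ 681 -242 35
wristlidA 352 mean [ 0.7077 -0.096   0.0311] circ 710 -94 10
wristjarY 1479 mean [ 0.6809 -0.2437  0.0491] circ 680 -244 33
```

Request:
drive_tool --deltas "0.222 0.236 0 0; 0.222 0.236 0 0; 0.222 0.236 0.1 0; 0.222 0.238 0.2 0; 0 0 0.1 0"

```text
time: 23.75
ee_pos: [0.7074, -0.0909, 0.1125]
ee_rot: [-0.002, 0.706, 0.708, -0.001]
contact_force: [-0.8, 0.6, 0.2]
width: 0.0461
gripper_force: 0.0
```

Request:
drive_tool --deltas "0 0 0.1 0; 0 0 0 0; 0 0 0 0"

```text
time: 24.12
ee_pos: [0.7072, -0.0958, 0.1033]
ee_rot: [0.001, 0.708, 0.706, 0.0]
contact_force: [-0.5, -0.4, 1.1]
width: 0.0462
gripper_force: 0.0
```

```bash
python3 - <<'E'
from meas import *
G["lidA"]=(.709,-.095)
plan([.709,-.0955,.0155])
meas(["lidA"],("side","wrist"))
E
```

```text
t 24.12 pos [ 0.7072 -0.0958  0.1033] yaw 1.569 j [-0.24  0.79  1.08 -0.    1.27 -0.24] w 0.0462 F [-0.5 -0.4  1.1]
shift (after roll) [0.0017 0.0119 0.5853]
sidelidA 38 mean [ 0.7082 -0.0899  0.0297] circ 711 -90 11
wristlidA 652 mean [ 0.7109 -0.0912  0.0315] circ 711 -92 10
```

Request:
drive_tool --deltas "0.025 0.027 0.2 0; 0 0 0.2 0; 0 0 0.07 0; 0 0 0 0; 0 0 0 0"

```text
time: 24.85
ee_pos: [0.7122, -0.0912, 0.0335]
ee_rot: [0.001, 0.707, 0.707, 0.001]
contact_force: [0.5, -0.9, -0.3]
width: 0.0458
gripper_force: 0.0
```

```bash
python3 - <<'E'
from meas import *
G["lidA"]=(.711,-.092)
plan([.7112,-.092,.0145])
meas(["lidA"],("side","wrist"))
E
```

```text
t 24.85 pos [ 0.7122 -0.0912  0.0335] yaw 1.57 j [-0.23  0.87  1.13 -0.    1.14 -0.23] w 0.0458 F [ 0.5 -0.9 -0.3]
shift (after roll) [-0.0054 -0.0066  0.1264]
sidelidA 40 mean [ 0.7083 -0.0894  0.03  ] circ 712 -88 25
wristlidA 1391 mean [ 0.7106 -0.09    0.0318] circ 711 -86 28
```

Request:
drive_tool --deltas "0 -0.008 0.08 0; 0 0 0.045 0; 0 0 0 0; 0 0 0 0"

```text
time: 25.45
ee_pos: [0.7099, -0.0908, 0.0125]
ee_rot: [-0.0, 0.707, 0.707, -0.0]
contact_force: [0.3, -0.1, 0.1]
width: 0.0458
gripper_force: 0.0
```

Request:
drive_tool --deltas "0 0 0 0; 0 0 0 0; 0 0 0 0; 0 0 0 0; 0 0 0 0" --fingers 0

```text
time: 26.08
ee_pos: [0.7101, -0.0908, 0.0129]
ee_rot: [0.0, 0.707, 0.707, 0.0]
contact_force: [0.4, -0.4, 0.0]
width: 0.0192
gripper_force: 30.0
```

Request:
drive_tool --deltas "0 0 -0.15 0; 0 0 -0.25 0; 0 0 -0.2 0; 0 0 0 0; 0 0 0 0"

```text
time: 26.7
ee_pos: [0.7093, -0.0906, 0.1015]
ee_rot: [-0.001, 0.707, 0.707, -0.001]
contact_force: [-0.1, -0.8, -1.1]
width: 0.0193
gripper_force: 30.0
```

```bash
python3 - <<'E'
from heldlid import *
plan([.680,-.2443,.1])
held("jarY")
E
```

```text
t 26.7 pos [ 0.7093 -0.0906  0.1015] yaw 1.57 j [-0.23  0.8   1.07 -0.    1.27 -0.23] w 0.0193 F [-0.1 -0.8 -1.1]
shift (after roll) [-1.0244 -0.1948  0.01  ]
sidejarY 110 mean [ 0.6767 -0.2419  0.0479] circ 679 -241 34
wristjarY few 0
```

Request:
drive_tool --deltas "-0.255 -0.049 0 0; -0.255 -0.049 0 0; -0.255 -0.049 0 0; -0.255 -0.049 0 0; 0 0 0 0"

```text
time: 27.42
ee_pos: [0.6791, -0.2469, 0.1011]
ee_rot: [-0.001, 0.709, 0.706, -0.001]
contact_force: [-0.6, 0.0, -0.1]
width: 0.0193
gripper_force: 30.0
```

Request:
drive_tool --deltas "0 0 0 0; 0 0 0 0"

```text
time: 27.68
ee_pos: [0.6808, -0.2423, 0.1024]
ee_rot: [-0.0, 0.707, 0.708, -0.0]
contact_force: [0.8, -0.3, -0.3]
width: 0.0192
gripper_force: 30.0
```

```bash
python3 - <<'E'
from meas import *
plan([.680,-.2435,.07])
p=observe()["ee_pos"]
for n in ("side","wrist"):
    c=calibration(n); im,d=get_image(n); P=cloud(c,d)
    m=(im.max(-1)<60)&(abs(P[...,2]-p[2]+.002)<.005)&(np.hypot(P[...,0]-p[0],P[...,1]-p[1])<.05); q=P[m]
    print(n,len(q),cv2.minEnclosingCircle(q[:,:2].astype(np.float32)*1000))
    locate(n,.01,.052,(.680,-.244),.045,P)
E
```

```text
t 27.68 pos [ 0.6808 -0.2423  0.1024] yaw 1.572 j [-0.45  0.81  1.04  0.    1.29 -0.45] w 0.0192 F [ 0.8 -0.3 -0.3]
shift (after roll) [-0.0079 -0.0051  0.2159]
side 153 ((679.8715209960938, -241.15487670898438), 31.71087646484375)
side 476 mean [ 0.6763 -0.2379  0.0336] circ 679 -241 35
wrist 2349 ((681.1963500976562, -242.37966918945312), 31.179006576538086)
wrist 2940 mean [ 0.6795 -0.2233  0.0377] circ 680 -241 33
```

Request:
drive_tool --deltas "-0.006 -0.006 0.1 0; 0 0 0.08 0; 0 0 0.05 0; 0 0 0 0; 0 0 0 0"

```text
time: 28.4
ee_pos: [0.6799, -0.2449, 0.0687]
ee_rot: [0.0, 0.707, 0.707, 0.0]
contact_force: [0.1, -1.1, -0.8]
width: 0.0187
gripper_force: 30.0
```

```bash
python3 - <<'E'
from meas import *
plan([.680,-.2435,.058])
E
```

```text
t 28.4 pos [ 0.6799 -0.2449  0.0687] yaw 1.57 j [-0.45  0.84  1.08 -0.    1.22 -0.45] w 0.0187 F [ 0.1 -1.1 -0.8]
shift (after roll) [0.009  0.0006 0.0714]
```

Request:
drive_tool --deltas "0.007 0 0.04 0; 0 0 0.02 0; 0 0 0.012 0; 0 0 0 0"

```text
time: 28.9
ee_pos: [0.6796, -0.2436, 0.0574]
ee_rot: [-0.0, 0.707, 0.707, -0.0]
contact_force: [0.3, -0.3, 0.7]
width: 0.0193
gripper_force: 30.0
```

Request:
drive_tool --deltas "0 0 0.01 0; 0 0 0 0"

```text
time: 29.15
ee_pos: [0.6799, -0.2438, 0.0569]
ee_rot: [0.0, 0.707, 0.707, 0.0]
contact_force: [-1.4, 0.2, 3.5]
width: 0.0187
gripper_force: 30.0
```

Request:
drive_tool --deltas "0 0 0 0; 0 0 0 0; 0 0 0 0; 0 0 0 0" --fingers 0.5

```text
time: 29.65
ee_pos: [0.6796, -0.2436, 0.0559]
ee_rot: [-0.0, 0.707, 0.707, -0.0]
contact_force: [-0.3, 0.5, 0.2]
width: 0.0457
gripper_force: 0.0
```

Request:
drive_tool --deltas "0 0 -0.2 0; 0 0 -0.3 0; 0 0 -0.3 0; 0 0 -0.3 0; 0 0 -0.3 0"

```text
time: 30.28
ee_pos: [0.6795, -0.2436, 0.2676]
ee_rot: [0.0, 0.707, 0.707, -0.0]
contact_force: [1.0, -1.1, -0.1]
width: 0.0457
gripper_force: 0.0
```

```bash
python3 - <<'E'
from seated import *
plan([.443,.3065,.32],.15)
seated((.680,-.244),("side","wrist"))
for n in ("top","side"):
    c=calibration(n); im,d=get_image(n); P=cloud(c,d)
    for z in ((.135,.17),(.148,.17)):
        m=(P[...,2]>z[0])&(P[...,2]<z[1])&(np.hypot(P[...,0]-.443,P[...,1]-.3065)<.07); q=P[m]; print(n,"muff",z,cv2.minAreaRect(q[:,:2].astype(np.float32)*1000),q[:,2].max().round(4))
    m=(P[...,2]>.148)&(P[...,2]<.17)&(abs(P[...,0]-.628)<.03)&(P[...,1]>.0)&(P[...,1]<.36); q=P[m]
    f=np.polyfit(q[:,1],q[:,0],1); print("rail x=a+by",f[::-1].round(4),q[:,1].min(),q[:,1].max(),q[:,2].max())
E
```

```text
t 30.27 pos [ 0.6795 -0.2436  0.2676] yaw 1.571 j [-0.45  0.72  0.77 -0.    1.65 -0.45] w 0.0457 F [ 1.  -1.1 -0.1]
roll total 0.904 max/row .1185
shift (after roll) [-1.011  -3.8614 -0.349 ]
side 217 ((678.9254760742188, -242.84249877929688), 32.678043365478516) z 0.0542 tilt [0.002 0.018]
  knob 36 [ 0.6793 -0.2424  0.0737]
  wall 216 ((675.9880981445312, -235.62179565429688), 32.13560485839844)
wrist 1910 ((680.4521484375, -245.5963897705078), 31.219070434570312) z 0.0552 tilt [0.    0.009]
  knob 279 [ 0.6803 -0.2446  0.0756]
  wall 175 ((680.2211303710938, -244.5821075439453), 32.73602294921875)
top muff (0.135, 0.17) ((442.4935302734375, 309.18988037109375), (28.221370697021484, 107.07321166992188), 10.263083457946777) 0.1646
top muff (0.148, 0.17) ((442.1973876953125, 310.8253173828125), (28.221370697021484, 83.68391418457031), 10.263083457946777) 0.1646
rail x=a+by [ 0.6448 -0.0825] 0.0014297652270428979 0.35987584058242683 0.16439509864396973
side muff (0.135, 0.17) ((441.4573059082031, 310.6159973144531), (30.097322463989258, 104.60346221923828), 9.792564392089844) 0.1628
side muff (0.148, 0.17) ((441.8472595214844, 310.55194091796875), (29.305219650268555, 75.4295883178711), 9.689606666564941) 0.1628
rail x=a+by [ 0.6426 -0.0839] 0.00020622079110954594 0.35988677911000744 0.16265225217061352
```

All three lids are seated level. The earmuff sits at about (.442,.310) with its x axis at 100°, and the rail's direction is about 94.75° with its middle at (.629,.18). I'll move above the earmuff.

Request:
drive_tool --deltas "0.369 -0.158 0 0; 0.369 -0.158 0 0; 0.369 -0.158 0 0; 0.369 -0.158 0 0; 0.369 -0.158 0 0" --fingers 0.65

```text
time: 31.1
ee_pos: [0.5594, 0.0349, 0.2643]
ee_rot: [-0.001, 0.707, 0.707, -0.001]
contact_force: [0.1, 0.4, -0.3]
width: 0.0601
gripper_force: 0.0
```

Request:
drive_tool --deltas "0.369 -0.158 0 0; 0.369 -0.158 0 0; 0.369 -0.158 0 0; 0.369 -0.158 0 0; 0.369 -0.158 0 0"

```text
time: 31.72
ee_pos: [0.4411, 0.3112, 0.2644]
ee_rot: [-0.0, 0.707, 0.707, -0.001]
contact_force: [0.8, 0.5, 1.1]
width: 0.0598
gripper_force: 0.0
```

Request:
drive_tool --deltas "0 0 0 -0.1133; 0 0 0 0; 0 0 0 0"

```text
time: 32.1
ee_pos: [0.4428, 0.3092, 0.2652]
ee_rot: [-0.0, 0.643, 0.766, -0.001]
contact_force: [0.8, -0.2, -0.1]
width: 0.0597
gripper_force: 0.0
```

```bash
python3 - <<'E'
from meas import *
plan([.442,.310,.145],1.745)
for n in ("side","wrist"):
    c=calibration(n); im,d=get_image(n); P=cloud(c,d)
    yel=(im[...,0]>100)&(im[...,2]<80)
    for z in ((.135,.17),(.148,.17),(.02,.17)):
        m=yel&(P[...,2]>z[0])&(P[...,2]<z[1])&(np.hypot(P[...,0]-.443,P[...,1]-.31)<.1); q=P[m]; print(n,"muff",len(q),z,cv2.minAreaRect(q[:,:2].astype(np.float32)*1000),q[:,2].max().round(4))
save("w4.png",im)
E
```

```text
t 32.1 pos [0.4428 0.3092 0.2652] yaw 1.744 j [ 0.47  0.34  1.41 -0.    1.39  0.29] w 0.0597 F [ 0.8 -0.2 -0.1]
roll total -0.0 max/row .1185
shift (after roll) [ 0.0059 -0.0043  0.8012]
side muff 786 (0.135, 0.17) ((441.595947265625, 310.9512939453125), (28.967967987060547, 102.86976623535156), 10.4347562789917) 0.1624
side muff 599 (0.148, 0.17) ((441.6627197265625, 311.00286865234375), (28.85580825805664, 78.29792022705078), 9.895102500915527) 0.1624
side muff 1485 (0.02, 0.17) ((439.8933410644531, 313.35931396484375), (62.45235824584961, 155.29623413085938), 9.988853454589844) 0.1624
wrist muff 172 (0.135, 0.17) ((430.2475891113281, 304.5222473144531), (26.028837203979492, 107.71092987060547), 25.16903305053711) 0.1602
wrist muff 9 (0.148, 0.17) ((433.89776611328125, 283.3197937011719), (8.306170463562012, 31.895648956298828), 28.54094696044922) 0.1602
wrist muff 725 (0.02, 0.17) ((441.7807312011719, 310.9557800292969), (64.8547134399414, 157.52798461914062), 9.978582382202148) 0.1602
```

View pics/w4.png

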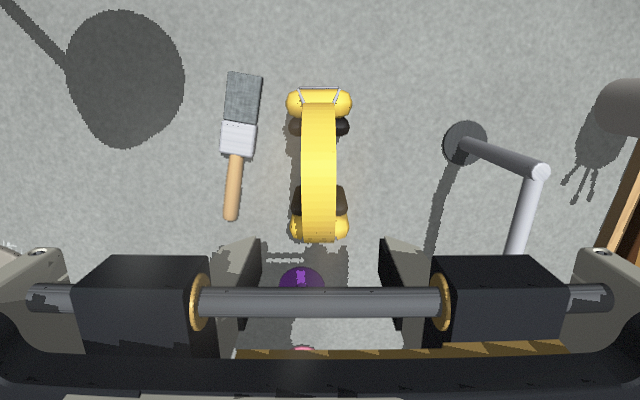

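The wrist view shows the yellow earmuffs at (319,165), aligned with the finger gap. Descending to grip the crown.

Request:
drive_tool --deltas "0.009 -0.005 0.3 0; 0 0 0.25 0; 0 0 0.15 0; 0 0 0.06 0; 0 0 0 0"

```text
time: 32.83
ee_pos: [0.4422, 0.3108, 0.1521]
ee_rot: [-0.0, 0.642, 0.767, -0.0]
contact_force: [0.4, -0.2, -0.6]
width: 0.0598
gripper_force: 0.0
```

```bash
python3 - <<'E'
from meas import *
plan([.442,.3105,.147],1.745)
E
```

```text
t 32.83 pos [0.4422 0.3108 0.1521] yaw 1.747 j [ 0.47  0.44  1.59 -0.    1.11  0.29] w 0.0598 F [ 0.4 -0.2 -0.6]
roll total 0.001 max/row .1185
shift (after roll) [-0.0018 -0.0013  0.0339]
```

Request:
drive_tool --deltas "0 0 0.034 0; 0 0 0 0; 0 0 0 0"

```text
time: 33.2
ee_pos: [0.442, 0.3113, 0.1474]
ee_rot: [0.0, 0.642, 0.767, 0.0]
contact_force: [0.6, 0.5, -0.4]
width: 0.06
gripper_force: 0.0
```

Request:
drive_tool --deltas "0 0 0 0; 0 0 0 0; 0 0 0 0; 0 0 0 0; 0 0 0 0" --fingers 0.1

```text
time: 33.83
ee_pos: [0.4418, 0.3111, 0.1469]
ee_rot: [0.0, 0.642, 0.767, -0.0]
contact_force: [-0.1, -0.3, 0.6]
width: 0.0277
gripper_force: 30.0
```

Request:
drive_tool --deltas "0 0 -0.08 0; 0 0 -0.15 0; 0 0 -0.25 0; 0 0 -0.25 0; 0 0 -0.25 0"

```text
time: 34.45
ee_pos: [0.4416, 0.311, 0.2957]
ee_rot: [0.0, 0.642, 0.767, 0.0]
contact_force: [1.1, 0.4, -1.9]
width: 0.0274
gripper_force: 30.0
```

Request:
drive_tool --deltas "0 0 -0.2 0; 0 0 -0.12 0; 0 0 0 0; 0 0 0 0"

```text
time: 34.95
ee_pos: [0.4415, 0.3109, 0.3411]
ee_rot: [-0.0, 0.642, 0.767, -0.001]
contact_force: [-0.1, 0.1, -2.0]
width: 0.0273
gripper_force: 30.0
```

```bash
python3 - <<'E'
from meas import *
plan([.629,.18,.342],.083)
for n in ("top","side"):
    c=calibration(n); im,d=get_image(n); P=cloud(c,d)
    yel=(im[...,0]>80)&(im[...,2]<80)&(np.hypot(P[...,0]-.443,P[...,1]-.31)<.12); q=P[yel&(P[...,2]>.12)]
    print(n,len(q),np.percentile(q,[0,2,98,100],axis=0).round(3))
    if n=="side": save("s5.png",im,1.25)
E
```

```text
t 34.95 pos [0.4415 0.3109 0.3411] yaw 1.748 j [ 0.47  0.31  1.26 -0.    1.58  0.29] w 0.0273 F [-0.1  0.1 -2. ]
roll total 1.06 max/row .1185
shift (after roll) [ 1.1734  0.9735 -0.0059]
top 1631 [[0.324 0.216 0.202]
 [0.371 0.228 0.232]
 [0.481 0.317 0.692]
 [0.53  0.366 0.704]]
side 2465 [[0.324 0.222 0.198]
 [0.364 0.241 0.213]
 [0.453 0.388 0.686]
 [0.529 0.393 0.699]]
```

View pics/s5.png

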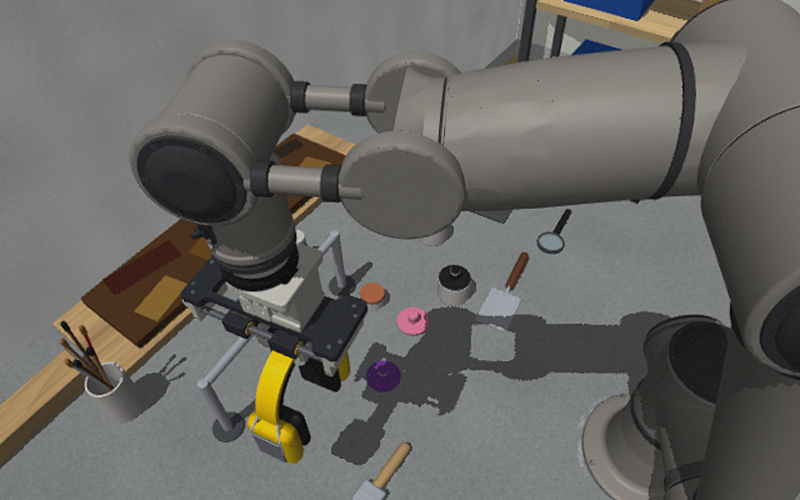

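The earmuffs are held upright, clear of the bench. Now I turn them and carry them over the rail.

Request:
drive_tool --deltas "0 0 0 0.08; 0 0 0 0.11; 0 0 0 0.11; 0 0 0 0.11; 0 0 0 0.11"

```text
time: 35.67
ee_pos: [0.4416, 0.311, 0.341]
ee_rot: [0.0, 0.895, 0.447, -0.001]
contact_force: [-0.1, -0.1, -3.1]
width: 0.028
gripper_force: 30.0
```

Request:
drive_tool --deltas "0 0 0 0.11; 0 0 0 0.11; 0 0 0 0.11; 0 0 0 0.11; 0 0 0 0.1"

```text
time: 36.3
ee_pos: [0.4416, 0.311, 0.341]
ee_rot: [0.0, 0.999, 0.039, -0.001]
contact_force: [0.1, -0.7, -2.0]
width: 0.0279
gripper_force: 30.0
```

Request:
drive_tool --deltas "0.15 0.12 0 0; 0.25 0.21 0 0; 0.25 0.21 0 0; 0.25 0.21 0 0; 0.15 0.13 0 0"

```text
time: 36.92
ee_pos: [0.6112, 0.1909, 0.3403]
ee_rot: [0.0, 0.999, 0.041, -0.001]
contact_force: [-0.0, 1.2, -2.0]
width: 0.0278
gripper_force: 30.0
```

Request:
drive_tool --deltas "0.1 0.09 0 0; 0 0 0 0; 0 0 0 0; 0 0 0 0"

```text
time: 37.42
ee_pos: [0.6251, 0.1814, 0.3423]
ee_rot: [-0.0, 0.999, 0.042, 0.0]
contact_force: [0.3, -0.1, -2.3]
width: 0.0278
gripper_force: 30.0
```

```bash
python3 - <<'E'
from meas import *
plan([.629,.18,.342],.083)
c=calibration("wrist"); im,d=get_image("wrist"); P=cloud(c,d)
for n in ("top","side"):
    c=calibration(n); im,d=get_image(n); P=cloud(c,d)
    yel=(im[...,0]>80)&(im[...,2]<80)&(np.hypot(P[...,0]-.629,P[...,1]-.18)<.12); q=P[yel&(P[...,2]>.17)&(P[...,2]<.37)]
    if len(q)>20: print(n,len(q),np.percentile(q,[0,2,98,100],axis=0).round(3),cv2.minAreaRect(q[:,:2].astype(np.float32)*1000))
    m=(P[...,2]>.15)&(P[...,2]<.166)&(abs(P[...,0]-.629)<.03)&(P[...,1]>.02)&(P[...,1]<.34); q=P[m]; print(n,"rail",np.polyfit(q[:,1],q[:,0],1))
    if n=="side": save("s6.png",im,1.25)
E
```

```text
t 37.42 pos [0.6251 0.1814 0.3423] yaw 0.085 j [0.16 0.55 0.89 0.   1.71 1.65] w 0.0278 F [ 0.3 -0.1 -2.3]
roll total 0.001 max/row .1185
shift (after roll) [0.0249 0.0113 0.0018]
top 432 [[0.545 0.143 0.214]
 [0.547 0.144 0.227]
 [0.697 0.172 0.35 ]
 [0.701 0.175 0.353]] ((622.58984375, 162.15707397460938), (156.450439453125, 29.7701416015625), 4.225700378417969)
top rail [-0.08160435  0.6447082 ]
side 1923 [[0.541 0.146 0.198]
 [0.544 0.153 0.21 ]
 [0.691 0.219 0.36 ]
 [0.698 0.221 0.37 ]] ((621.4885864257812, 182.78207397460938), (158.14505004882812, 65.40480041503906), 4.812020778656006)
side rail [-0.08388528  0.64295005]
```

View pics/s6.png

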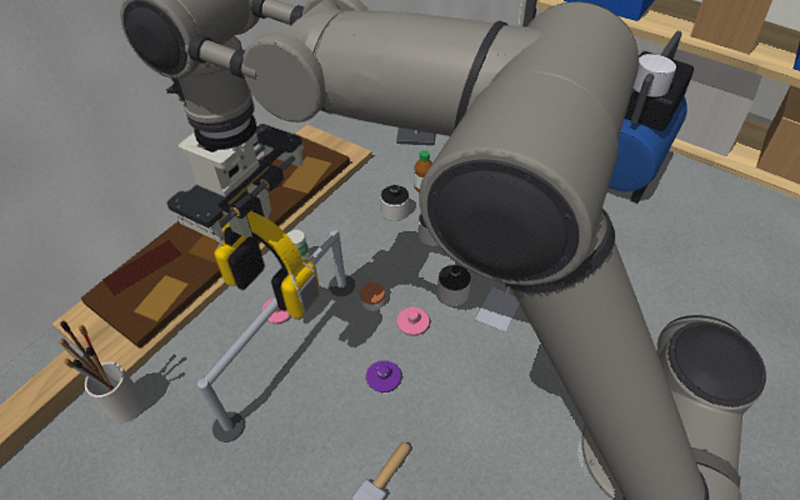

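The side view shows the earmuffs straddling above the rail at (268,255), aligned across it. I'll centre them and lower.

Request:
drive_tool --deltas "0.032 0.008 0.15 0; 0 0 0.25 0; 0 0 0.25 0; 0 0 0.25 0; 0 0 0.1 0"

```text
time: 38.2
ee_pos: [0.6295, 0.1798, 0.1897]
ee_rot: [0.0, 0.999, 0.042, -0.002]
contact_force: [0.0, 0.8, -1.5]
width: 0.0274
gripper_force: 30.0
```

Request:
drive_tool --deltas "0 0 0.1 0; 0 0 0.04 0; 0 0 0 0; 0 0 0 0"

```text
time: 38.7
ee_pos: [0.6313, 0.1798, 0.172]
ee_rot: [-0.0, 0.999, 0.042, 0.001]
contact_force: [0.1, 0.1, -1.5]
width: 0.0275
gripper_force: 30.0
```

```bash
python3 - <<'E'
from meas import *
plan([.630,.18,.165],.083)
E
```

```text
t 38.7 pos [0.6313 0.1798 0.172 ] yaw 0.083 j [ 0.16  0.63  1.21 -0.    1.31  1.65] w 0.0275 F [ 0.1  0.1 -1.5]
roll total 0.0 max/row .1185
shift (after roll) [-0.0085 -0.0021  0.0468]
```

Request:
drive_tool --deltas "-0.006 0 0.025 0; 0 0 0.015 0; 0 0 0 0; 0 0 0 0"

```text
time: 39.2
ee_pos: [0.6299, 0.1796, 0.165]
ee_rot: [0.0, 0.999, 0.042, 0.0]
contact_force: [0.1, -0.4, -2.7]
width: 0.0276
gripper_force: 30.0
```

Request:
drive_tool --deltas "0 0 0.01 0; 0 0 0 0; 0 0 0 0"

```text
time: 39.58
ee_pos: [0.6301, 0.1797, 0.1643]
ee_rot: [-0.0, 0.999, 0.042, 0.001]
contact_force: [-1.2, -0.5, 4.9]
width: 0.028
gripper_force: 30.0
```

It now rests on the bar, so I'll release and back off upward.

Request:
drive_tool --deltas "0 0 0 0; 0 0 0 0; 0 0 0 0; 0 0 0 0; 0 0 0 0" --fingers 0.65

```text
time: 40.2
ee_pos: [0.6299, 0.1796, 0.1634]
ee_rot: [0.0, 0.999, 0.042, -0.0]
contact_force: [0.6, 1.1, -0.2]
width: 0.0596
gripper_force: 0.0
```

Request:
drive_tool --deltas "0 0 -0.1 0; 0 0 -0.25 0; 0 0 -0.3 0; 0 0 -0.3 0; 0 0 0 0"

```text
time: 40.83
ee_pos: [0.6313, 0.1799, 0.3121]
ee_rot: [-0.001, 0.999, 0.042, 0.005]
contact_force: [-0.2, 0.4, 0.4]
width: 0.0598
gripper_force: 0.0
```

Request:
drive_tool --deltas "-0.3 0 0 0; -0.3 -0.3 0 0; -0.3 -0.3 0 0; 0 -0.3 0 0; 0 0 0 0"

```text
time: 41.45
ee_pos: [0.4845, 0.3039, 0.306]
ee_rot: [-0.0, 0.999, 0.044, -0.0]
contact_force: [0.1, -0.6, -0.7]
width: 0.06
gripper_force: 0.0
```

```bash
python3 - <<'E'
from seated import *
plan([.630,.18,.165],.083)
for xy in ((.444,-.111),(.565,-.2275),(.68,-.2445)): print(xy); seated(xy,("side","top"))
a=[]
for n in ("top","side"):
    c=calibration(n); im,d=get_image(n); P=cloud(c,d); a.append(im)
    yel=(im[...,0]>80)&(im[...,2]<80)&(np.hypot(P[...,0]-.629,P[...,1]-.18)<.12)
    q=P[yel&(P[...,2]<.2)]; print(n,len(q),np.percentile(q,[0,2,98,100],axis=0).round(3),cv2.minAreaRect(q[:,:2].astype(np.float32)*1000))
    q=P[yel&(P[...,2]<.2)&(P[...,2]>.16)]; print("  crown",q.mean(0))
w=np.zeros((500,800,3),np.uint8); w[:250,:400]=cv2.resize(a[0],(400,250)); w[:,400:]=cv2.resize(a[1][120:400,100:324],(400,500)); save("e7.png",w)
E
```

```text
t 41.45 pos [0.4845 0.3039 0.306 ] yaw 0.088 j [0.43 0.39 1.24 0.   1.51 1.91] w 0.06 F [ 0.1 -0.6 -0.7]
roll total 0.003 max/row .1185
shift (after roll) [0.8984 0.9033 0.9397]
(0.444, -0.111)
side 331 ((444.3992919921875, -111.12519836425781), 32.559715270996094) z 0.054 tilt [-0.012  0.013]
  knob 55 [ 0.4428 -0.1078  0.0736]
  wall 257 ((441.4444885253906, -106.83074188232422), 32.49711990356445)
top 300 ((443.391357421875, -111.53526306152344), 27.719331741333008) z 0.0544 tilt [0.001 0.003]
  knob 56 [ 0.4444 -0.111   0.075 ]
  wall 23 ((444.14013671875, -111.60477447509766), 33.01127624511719)
(0.565, -0.2275)
side 217 ((563.7658081054688, -225.12277221679688), 31.253578186035156) z 0.0541 tilt [0.    0.018]
  knob 22 [ 0.5622 -0.2222  0.0722]
  wall 236 ((559.67626953125, -220.3857421875), 32.56443405151367)
top 299 ((564.5506591796875, -229.5966796875), 27.919784545898438) z 0.0545 tilt [0.002 0.014]
  knob 54 [ 0.5653 -0.2279  0.0757]
  wall 74 ((560.8080444335938, -221.84457397460938), 32.052650451660156)
(0.68, -0.2445)
side few
top 292 ((678.6728515625, -245.9355010986328), 28.23696517944336) z 0.0545 tilt [-0.008  0.001]
  knob 57 [ 0.6798 -0.2451  0.0747]
  wall 98 ((673.95947265625, -238.22695922851562), 31.55836296081543)
top 1197 [[ 0.551  0.141 -0.004]
 [ 0.554  0.143  0.001]
 [ 0.703  0.204  0.179]
 [ 0.708  0.234  0.182]] ((630.4304809570312, 187.6805419921875), (162.89576721191406, 82.61579895019531), 4.948718070983887)
  crown [0.62953608 0.17912276 0.17136015]
side 672 [[ 0.549  0.088 -0.003]
 [ 0.551  0.1   -0.   ]
 [ 0.639  0.207  0.156]
 [ 0.679  0.24   0.162]] ((605.6416015625, 147.09999084472656), (93.68896484375, 162.44651794433594), 21.556865692138672)
  crown [0.58958214 0.16795639 0.16080869]
```

View pics/e7.png

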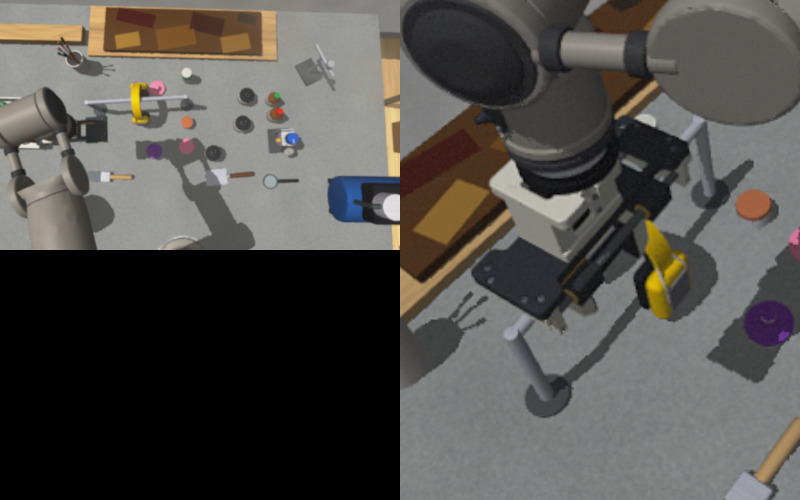

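The top view shows the earmuffs across the rail at (140,103), centred and hanging, with all three jars lidded. There are no red earmuffs in view. I'll wait briefly, check that nothing moves, and hand in.

Request:
drive_tool --deltas "0 0 0 0; 0 0 0 0; 0 0 0 0; 0 0 0 0; 0 0 0 0"

```text
time: 42.48
ee_pos: [0.4858, 0.3015, 0.3059]
ee_rot: [0.0, 0.999, 0.042, 0.0]
contact_force: [-0.1, 0.1, 0.2]
width: 0.0597
gripper_force: 0.0
```

Request:
drive_tool --deltas "0 0 0 0; 0 0 0 0; 0 0 0 0; 0 0 0 0; 0 0 0 0"

```text
time: 43.1
ee_pos: [0.4859, 0.3015, 0.3059]
ee_rot: [0.0, 0.999, 0.042, 0.0]
contact_force: [-0.6, -0.4, 0.3]
width: 0.0594
gripper_force: 0.0
```

```bash
python3 - <<'E'
from h import *
c=calibration("top"); I=[get_image("top") for _ in range(8)]
for im,d in I[::7]:
    P=cloud(c,d); y=(im[...,0]>80)&(im[...,2]<80)&(np.hypot(P[...,0]-.629,P[...,1]-.18)<.12)
    q=P[y&(P[...,2]>.165)&(P[...,2]<.2)]; print(q.mean(0).round(4),q[:,2].max())
    for s in (-1,1):
        k=P[y&(s*(P[...,0]-.63)>.06)&(P[...,2]>.05)]; print(len(k),k.mean(0).round(4))
print(hand_in())
E
```

```text
[0.6297 0.1794 0.1732] 0.18199450467224065
256 [0.5615 0.171  0.1037]
114 [0.6972 0.1714 0.1005]
[0.6294 0.1793 0.1733] 0.18233001315304298
255 [0.5614 0.1715 0.106 ]
116 [0.6972 0.1713 0.1003]
the job is handed in; nothing more can be done
None
```

I handed the job in at about 43 s: the regulator knob is at its zero stop, all three jars have lids seated level, and the yellow ear defenders, the only pair there, hang still on the rail; hand-in returned no verdict.

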